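Refit a zone board in the kiln controller

ROBOT

A 6-joint arm with a two-finger parallel gripper is mounted at the origin on the work surface. World frame = base frame: x ahead of the robot, y to its left, z up, the work surface at z = 0. Lengths are in m, angles in rad, forces in N, time in s.
With the tool pointing down it reaches from about 0.4 to 0.925 m from the base axis. Payload 3.4 kg.
Tool frame: the origin (TCP) lies at the very end of the fingers, on their centre line; the grasp point (between the pads) lies 19 mm behind it (manip.tcp_to_grasp is the distance from the TCP to the grasp point, in m); z points along the fingers, y is the direction in which the jaws open and shut (so a half turn about z gives the same grasp; the last joint's range is limited). The gripper opens to 85 mm and grips with 20 to 120 N. Pads are 22 mm wide; open, the fingers measure 114 mm over their backs; the gripper's body (76 mm by 85 mm) begins 54 mm behind the grasp point. The pads swing forward as they close: fully open they stand 13 mm farther back than shut.
Start: joints at [1.23, 0.307, 1.506, -0, 1.328, -0.073], TCP at [0.152, 0.555, 0.231] pointing down, gripper open.
Joint ranges: [-3.12, 3.12], [-1.05, 2.28], [0.14, 2.33], [-1.42, 4.57], [0.1, 2.73], [-2.68, 2.68]. Speed limits (rad/s): [2.57, 2.57, 3.14, 3.14, 3.14, 3.14].

INTERFACE

Orientations are given as a 3x3 rotation matrix whose columns are the frame's x, y, z axes.
In Python, from bench import manip gives the robot as it stands.
- The arm moves only by the tool drive_tool, never from a script. Its argument "targets" is a list that holds one entry, the list of rows, each a list of 7 numbers: the shift along the tool's x, y, z in cm, then the turn, a rotation vector about the tool's x, y, z in rad, then the finger opening in cm, from 0 to 8.54. In form: [[[tx, ty, tz, wx, wy, wz, gripper], ...]]. A call has 1 to 5 rows; each row shifts and turns the commanded pose from where the row before left it, along the tool's axes as they then stand; what a row does not reach is not made up. A row lasts 1/10 s, in which the tool goes at most 50 mm and 8.59 degrees, less where a joint would pass 70% of its speed; a pose out of reach is approached as far as the arm can. A call is refused whole if a number of a shift passes 5 or a number of a turn 0.15, either way. A call with a gripper value outside its range is refused whole. The fingers move at their own pace and stop on an object; "newtons" is the grip in N (left out, the last holds). Time passes only in rows, so rows that do not move let the fingers close. It gives the time, the measured TCP pose, the force and the opening at its end, in the units of the state.
- manip.get_obs(): the state, without advancing time (a new reading comes with each control period).
- manip.capture(name): name is "scene" or "top"; returns a dict with "pixels" (384x512x3 uint8, blue, green, red), "z_map" (384x512 float32, m along the optical axis (not along the pixel's ray), 0 where there is no reading), "mtx" (3x3 intrinsics, pixels), "R" (3x3) and "t" (3): a world point X has camera coordinates R X + t. Camera axes: x right, y down, z forward; pixel columns grow to the right and rows downward; lengths in m; the calibration is good to about 2 mm. A picture is of the moment at which its call begins.
- manip.job_done(): hands the job in, once; it reports no verdict.
The state is a dict: "clock": time; "qpos": joint angles; "qvel": joint speeds; "joint_efforts": joint torques, N m; "ee_pos": TCP position; "tool_rot": TCP orientation; "contact_force": force on the tool from outside, world axes, zero at the start; "torque": the same for the moment, N m; "grip_width": opening from 0.0 (shut) to 1.0 (fully open).
Only numpy, scipy, OpenCV 4.12 (cv2) and the standard library are available. Lean on these libraries where they do the work, as an engineer would, in place of code of your own. Each camera call takes 0.05 s, during which the arm holds its last target.

TASK

One board slot of the open kiln controller is empty: lift the board with the two ejector levers out of the board rack and, levers still up and its parts facing the same way as on the boards already fitted, slide it gently down the two card guides of that slot until you feel it meet the connector. Do not push it further by hand: swing its two ejector levers inward and down, without forcing them, to draw it in, until both lie fully shut and the board is level and fully home. Leave everything else on the table where it is.

Things in the scene. Friction and masses are not known exactly. Their poses are not given: they have to be found in the camera images.
- board: the loose green circuit board to fit, upright in the rack, the only one there with levers and a tab. 140 mm wide (y), 3.2 mm thick (x), z up, about 0.2 kg. Origin: centre of the bottom edge of its gold tongue, which is 116 mm wide, z 0 to 12 mm; the board proper spans z 12 to 108 mm. Its parts, up to 16 mm deep, are all on the +x face, none in the middle above z = 90 mm
- board_tab (a point): grip point in the board's grey pull tab, which is 10 mm thick (x), 24 mm wide (y) and stands up in the middle of the top edge to z = 136 mm. The point is 124 mm above the board's origin, 12 mm under the tab's top; grip it across the board's x
- board_parts (a point): a point 12 mm out from the board's parts face (+x), 60 mm above its origin: shows which way the board faces
- lever_left (a joint): angle of the ejector lever at the board's +y top corner: 0 = open, handle straight up; grows as the handle swings inward, toward the board's middle, and down; 1.6 = shut, handle lying along the top edge. Starts at 0 to 0.3. Dark plastic handle 44 mm long from its pin, 8 mm wide (x), 10 mm deep. Stiff (2 to 3 N at its end), stays where left, springs back 0.02 to 0.05 rad when let go after shutting
- lever_right (a joint): the same, mirrored, for the lever at the -y top corner. Shutting either lever tips the board a little (up to 0.04 rad) and can push the other lever back by 0.1 rad or so: work them by turns and press both down again at the end
- lever_left_end (a point): where to press the left lever: on its thumb rib, 37 mm along the handle from the pin and 9 mm to the side of the line through the pin (upper side when shut, outer side when open). Drawing the board in takes 6 to 11 N pressed here, in the last 0.4 rad or so of the swing
- lever_right_end (a point): the same point on the right lever
- lever_left_pin (a point): pivot pin of the left lever, on the board at y = +64 mm, z = 103 mm; the lever turns about the board's x axis here. Its toe, 14 mm outward of the pin, points down when open; on shutting it swings out under the lip of the chassis side rail and draws that end of the board down
- lever_right_pin (a point): pivot pin of the right lever, on the board at y = -64 mm, z = 103 mm
- slot: the empty slot: two upright black card guides 140 mm apart and a black connector between them. Origin on the chassis floor, 6 mm above the table, midway; x = the way the parts of fitted boards face, y toward the left guide, z up. The board's origin goes straight above it, same yaw. The sprung contacts (they yield only to about 18 N) are met with the board's origin 12 to 22 mm above it; fully home is 7 mm lower
- slot_mouth (a point): midway between the tops of the flared guide mouths, 100 mm above the slot's origin. The flares give about 5 mm of lead; the grooves below z = 90 mm are 5.2 mm wide (x), with 1.2 mm of play beyond each board edge (y). Side rails, under whose lips the toes hook, lie beyond y = +-74.5 mm. Rails and contacts hang on one frame whose height is set by hand on each controller, 10 mm range
- chassis: the open kiln controller, grey steel tray 220 x 190 mm with aluminium side plates 118 mm high (rail tops up to 134 mm); three slots 45 mm apart along its x, two of them filled with boards like the loose one, levers shut, tab tops up to 158 mm above the table; origin on the table under the middle slot; front panel with display toward -x, power supply can toward +x
- contacts (a joint): how far the sprung gold contacts in the connectors have been pushed down (m): 0 = untouched; about 0.007 = the board fully home; they stay where they are pushed
- rack: black plastic board rack 120 x 176 mm with two places 50 mm apart along its x; boards stand on its 10 mm base, their side edges between fins reaching 60 mm above the table (1.4 mm of play each side); lift a board straight up 55 mm to clear it. Origin on the table under its centre
- spare_board: a loose spare board 138 x 80 mm without levers or tab in the other place of the rack: leave it
- screwdriver: screwdriver lying between rack and controller, 170 mm: leave it
- glaze_jar: glass glaze jar, 68 mm wide, 85 mm high, origin under its centre: leave it
- bisque_cup: unglazed cup, 72 mm wide, 75 mm high: leave it
- clay_bowl: terracotta bowl, 110 mm wide, 45 mm high: leave it
- bud_vase: blue bud vase, 64 mm wide, 90 mm high: leave it
- glaze_brush: brush lying on the table, 200 mm: leave it
- cone_set: block with three firing cones, 70 x 22 mm, 63 mm high: leave it

How it is judged:
By the outcome, as a careful person would: the job done as asked, in the order asked, and still so for the second after the job is handed in, with the robot touching nothing.
It also fails if it takes over 70 s, if anything falls off the work surface, if the arm or the gripper's body presses on something with over 40 N, if the wrist force passes 120 N, or if a joint passes its speed limit or range.

## Working session

There is one attempt and no reset: what is moved stays moved. The work goes in short steps, Python scripts to look and compute and a tool call to move; the robot and the scene stay as the last step left them, time stands still between calls to the robot, and variables do not carry over. Pictures are saved under pics/ and viewed, and the job is handed in when it is done.

Besides the shell and the picture viewer there is one more tool, called after "Request:" by a JSON object that holds its "api" and its "payload", one argument or row to a line. drive_tool: Moves the arm, as the interface text tells. Its arguments: {"type":"object","properties":{"targets":{"type":"array"},"newtons":{"type":"number"}},"required":["targets"]}

```bash
ls; mkdir -p pics; python3 - <<'E'
from bench import manip
import cv2,numpy as np
print(manip.get_obs(), manip.tcp_to_grasp)
for n in("scene","top"):
    c=manip.capture(n); cv2.imwrite(f"pics/{n}0.png",c["pixels"]); np.savez(f"pics/{n}0.npz",**{k:np.array(v) for k,v in c.items()})
    print(n,c["mtx"],c["R"],c["t"])
E
```

```text
pics
{'clock': 0.0, 'qpos': array([ 1.22949177e+00,  3.07588938e-01,  1.50769200e+00,  2.43346637e-05,
        1.32842088e+00, -7.35169700e-02]), 'qvel': array([ 8.91640372e-05, -3.39672826e-04,  1.51231762e-03, -3.74726207e-05,
       -3.09581553e-04,  4.01100991e-05]), 'joint_efforts': array([-5.80230317e-04, -4.57518983e+01, -2.51918721e+01, -2.00602844e-04,
        1.29799542e-02,  2.45602143e-05]), 'ee_pos': array([0.15192855, 0.55382332, 0.23036491]), 'tool_rot': array([[-9.64357041e-01,  2.64603414e-01, -7.28233573e-04],
       [ 2.64604356e-01,  9.64355026e-01, -1.97959903e-03],
       [ 1.78467044e-04, -2.10173404e-03, -9.99997775e-01]]), 'contact_force': array([-0.84428125,  0.393587  ,  0.08902085]), 'torque': array([0.04753135, 0.00572034, 0.00418967]), 'grip_width': 1.00206226300364} 0.0187
scene [[359.8526019    0.         255.14809233]
 [  0.         359.8526019  193.74175169]
 [  0.           0.           1.        ]] [[-0.6185289   0.78574412 -0.00530722]
 [ 0.62108183  0.4847489  -0.61585377]
 [-0.48133081 -0.38421957 -0.7878426 ]] [ 0.37528056 -0.30311587  1.45705026]
top [[475.16402726   0.         259.59886776]
 [  0.         475.16402726 193.13473836]
 [  0.           0.           1.        ]] [[-4.54255741e-02 -9.98967719e-01 -1.20367434e-04]
 [-9.72502721e-01  4.42496944e-02 -2.28649126e-01]
 [ 2.28418422e-01 -1.02694602e-02 -9.73508892e-01]] [0.01934472 0.61479334 1.34623498]
```

View pics/scene0.png

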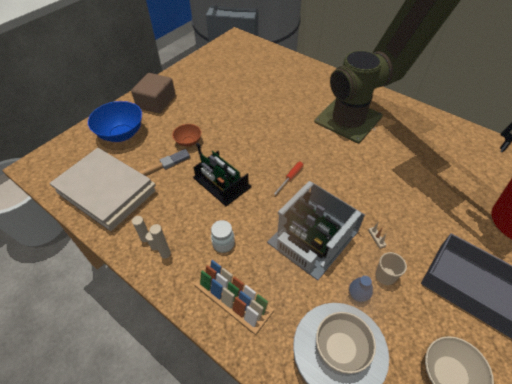

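View pics/top0.png

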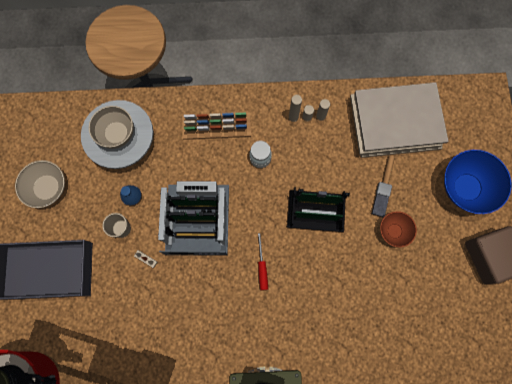

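The scene view shows the rack at about (221,176) and the controller at about (317,228). In the top view the rack is at about (317,211) and the controller at about (194,217). I'll zoom in on both.

```bash
python3 - <<'E'
import cv2,numpy as np
t=cv2.imread("pics/top0.png"); s=cv2.imread("pics/scene0.png")
a=cv2.resize(t[170:265,145:240],(570,570),interpolation=cv2.INTER_CUBIC)
b=cv2.resize(t[180:240,280:355],(750,600),interpolation=cv2.INTER_CUBIC)
cv2.imwrite("pics/tA.png",a);cv2.imwrite("pics/tB.png",b)
c=cv2.resize(s[180:280,265:370],(630,600),interpolation=cv2.INTER_CUBIC)
d=cv2.resize(s[135:205,185:255],(600,600),interpolation=cv2.INTER_CUBIC)
cv2.imwrite("pics/sA.png",c);cv2.imwrite("pics/sB.png",d)
E
```

```text
(no output)
```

View pics/tA.png

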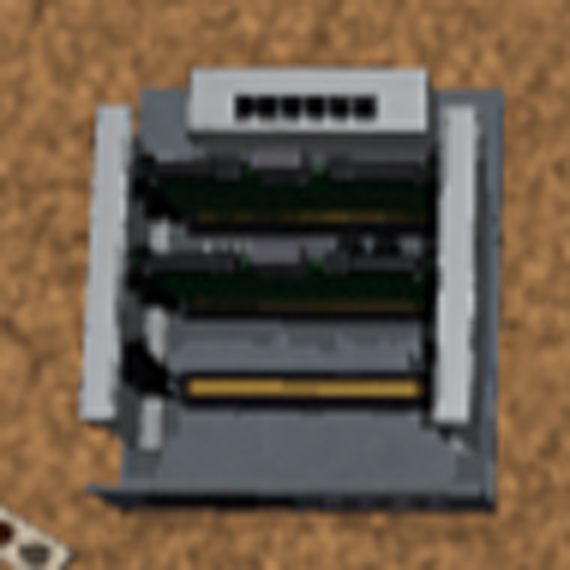

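View pics/tB.png

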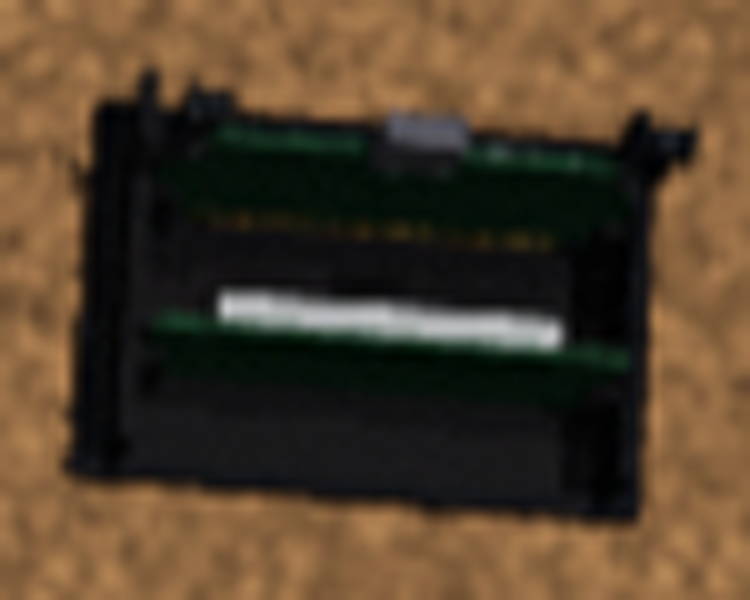

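View pics/sA.png

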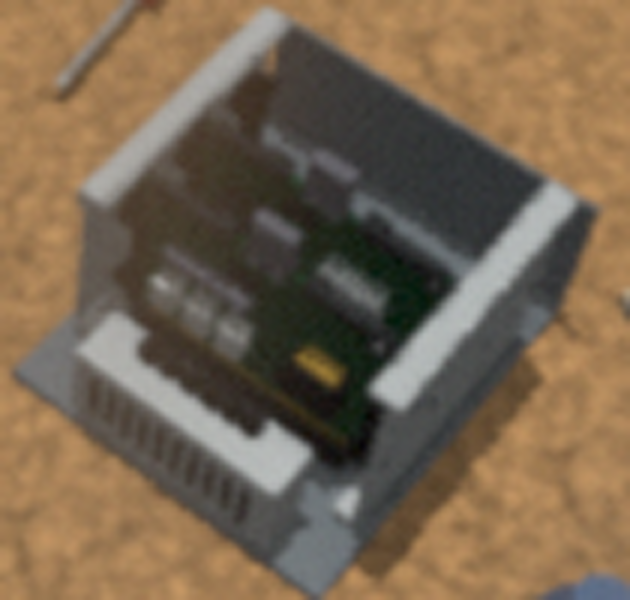

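View pics/sB.png

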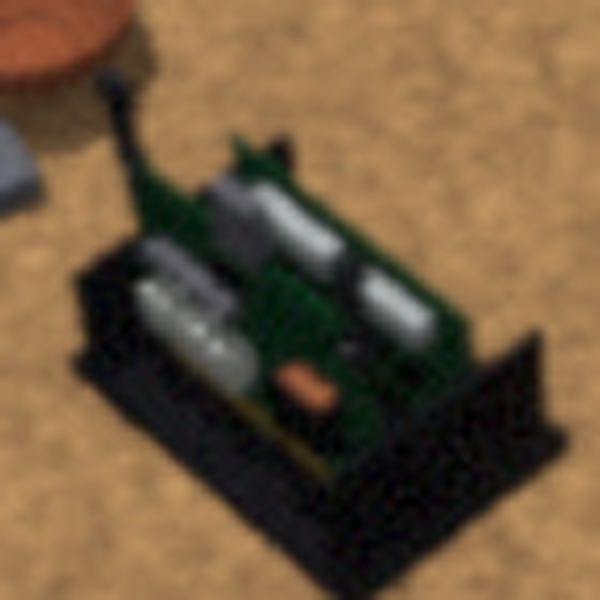

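The empty slot is the one nearest the front panel (world −x side), where the gold connector shows at about (195,234) in the top view. The fitted boards' parts and the loose board's parts both face +x, toward the scene camera. Next I'll measure.

```bash
cat > h.py <<'E'
import numpy as np,cv2
def load(n): return dict(np.load(f"pics/{n}.npz"))
def ray(c,u,v):
    d=c["R"].T@np.linalg.inv(c["mtx"])@np.array([u,v,1.]); return -c["R"].T@c["t"],d
def onz(c,u,v,z):
    o,d=ray(c,u,v); return o+d*(z-o[2])/d[2]
def cloud(c):
    z=c["z_map"]; v,u=np.mgrid[:z.shape[0],:z.shape[1]]
    P=np.stack([u,v,np.ones_like(u)],-1)@np.linalg.inv(c["mtx"]).T*z[...,None]
    return (P-c["t"])@c["R"]
def proj(c,X):
    p=c["mtx"]@(c["R"]@np.asarray(X)+c["t"]); return p[:2]/p[2]
E
python3 - <<'E'
from h import *
c=load("top0"); s=load("scene0"); 
print("campos",-c["R"].T@c["t"],-s["R"].T@s["t"])
P=cloud(c); 
np.set_printoptions(precision=3,suppress=True,linewidth=200)
print("table z",np.median(P[260:300,150:240,2]), np.median(cloud(s)[230:260,250:265,2]))
px=c["pixels"].astype(int)
# gold
r=px[228:242,170:222]; g=(r[...,2]-r[...,0])
print(g[:, ::4]); 
print((P[228:242,170:222:4,2]*1000).astype(int))
# tabs fitted
print("tab zone z"); print((P[192:216,183:200,2]*1000).astype(int))
print(px[192:216,183:200].sum(2))
print("rack tab"); print((P[188:202,314:332,2]*1000).astype(int))
print(px[188:202,314:332].sum(2))
E
```

```text
campos [0.29126207 0.00594544 1.45114601] [1.12170482 0.41188782 0.96324292]
table z -0.0003530991078353156 0.0005969467861023339
[[ -4 -11 -11 -11 -10 -11 -11 -10 -12 -11 -11 -13  -3]
 [ -2 -12 -11 -13 -10 -11 -10 -12 -12 -10 -11 -10  -3]
 [  0 -11 -12 -11 -11 -12 -12 -11 -11 -12  -9  -7  -2]
 [  0 -10 -12 -13 -13 -12 -10 -12 -11 -11 -10  -7  -2]
 [ -1  -6   1   0  -1  -1  -3  -3  -4  -5  -4  -2  -4]
 [ -1  -4  63  63  61  63  42  42  42  42  44  24  -4]
 [  0  -8 102 100 101 103  82  89  89  90  91  59  -4]
 [ -1  -6  72  71  70  71  70  82  85  85  86  53  -4]
 [ -2  -6   6   4   4   5   5   8   9   9  12   6  -4]
 [ -3  -8  -7  -7  -6  -6  -5  -6  -6  -7  -6  -4  -4]
 [ -4  -9  -8  -8  -7  -8  -8  -7  -7  -7  -6  -8  -5]
 [ -4  -8 -12 -11 -10 -11 -12 -10 -11 -10 -10 -11  -4]
 [ -4  -8 -11 -11 -10 -11 -11 -11 -10 -10 -12 -10  -4]
 [ -3  -8  -9 -11 -10 -11 -11  -9  -9 -11 -11 -10  -3]]
[[  12    8    7    1    6    7    3    4    5    6    8   10  127]
 [  11    9    2    4    6    8    6    3    4    5    4    9  124]
 [  86    6    5    7    4    7   11   -1    9    3   12    7  
[... 5993 characters left out ...]
230 255 239 231 244 257]
 [ 77  77  56  57 116 236 250 261 277 279 279 278 202 109  90 107 124 163]
 [ 98 102  60  63  85 130 147 179 207 220 224 233 195  91  90 139 126  89]
 [ 45  56  38  64  76  78  78  84  87  85  85  89 128 105 125 195 176 113]
 [ 26  23  27  58  71  81  70  67  67  76  82  61  49  58  66  93  88  81]
 [ 23  21  31  28  48  63  44  44  47  66  77  46  24  25  30  27  29  22]
 [ 28  25  24  20  29  29  28  23  24  29  27  27  26  24  29  24  26  21]
 [ 35  31  32  22  21  27  32  32  26  31  26  27  29  33  28  28  29  24]
 [ 25  26  28  24  31  29  29  30  31  31  26  29  26  23  32  29  28  35]
 [ 31  30  34  25  25  30  28  29  25  25  28  33  28  27  26  25  28  29]]
```

```bash
python3 - <<'E'
from h import *
np.set_printoptions(precision=4,suppress=True,linewidth=200)
c=load("top0"); px=c["pixels"].astype(float); P=cloud(c)
g=np.clip(px[...,2]-px[...,0]-12,0,None)
m=np.zeros_like(g); m[230:240,170:222]=1; g=g*m
cols=np.arange(170,222); w=g[:,170:222].sum(0); v=(g[:,170:222]*np.arange(384)[:,None]).sum(0)/np.maximum(w,1)
print("wcol",w.astype(int)); 
ok=w>60
f=np.polyfit(cols[ok],v[ok],1); wn=w/np.median(w[ok])
u0=cols[ok][0]-wn[cols<cols[ok][0]].sum()-.5; u1=cols[ok][-1]+.5+wn[cols>cols[ok][-1]].sum()
print("gold",u0,u1,f, np.abs(v[ok]-np.polyval(f,cols[ok])).max())
A=onz(c,u0,np.polyval(f,u0),.024);B=onz(c,u1,np.polyval(f,u1),.024)
print(A,B,"len",np.linalg.norm(A-B),"mid",(A+B)/2,"yaw of y axis",np.arctan2(*(A-B)[[0,1]])*-1)
for z in(.018,.03):
    print(z,(onz(c,u0,np.polyval(f,u0),z)+onz(c,u1,np.polyval(f,u1),z))/2)
# tabs via mask
gray=px.sum(2)
def tab(r0,r1,c0,c1,z):
    k=((P[r0:r1,c0:c1,2]>z-.012)&(P[r0:r1,c0:c1,2]<z+.02)&(gray[r0:r1,c0:c1]>140)).astype(np.uint8)
    n,l,st,ce=cv2.connectedComponentsWithStats(k); i=1+np.argmax(st[1:,4]); 
    u,v=ce[i]+[c0,r0]; print("tab",st[i],(u,v),onz(c,u,v,z)); return onz(c,u,v,z)
a=tab(192,204,182,202,.151);b=tab(208,220,182,202,.151);r=tab(186,200,312,334,.146)
print("dist",a-b,np.linalg.norm((a-b)[:2]))
# rails: z>.12 mask
k=((P[...,2]>.117)&(P[...,2]<.14)&(gray>330)).astype(np.uint8); k[:170]=0;k[270:]=0;k[:,:150]=0;k[:,240:]=0
n,l,st,ce=cv2.connectedComponentsWithStats(k)
for i in range(1,n):
    if st[i,4]>60:
        pts=P[l==i]; z=np.median(pts[:,2]); uv=np.argwhere(l==i)[:,::-1].astype(np.float32)
        rr=cv2.minAreaRect(uv); q=np.array([onz(c,*p,z)[:2] for p in cv2.boxPoints(rr)])
        print(st[i],z,onz(c,*ce[i],z),q.tolist())
        vx=cv2.fitLine(np.array([onz(c,*p,z)[:2] for p in uv],np.float32),cv2.DIST_L2,0,.01,.01).ravel(); print(vx)
E
```

```text
wcol [  0   0   0   0   0   0  72 192 201 199 199 197 198 197 196 195 196 196 197 200 201 201 164 157 158 159 157 158 177 180 181 182 180 178 182 182 181 184 180 183 185 192 195 191 100  22   0   0   0
   0   0   0]
gold 175.5 214.6195652173913 [  0.0071 232.7758] 0.13454308463767006
[0.5108 0.2507 0.024 ] [0.5046 0.1326 0.024 ] len 0.1183267313945651 mid [0.5077 0.1916 0.024 ] yaw of y axis -0.05256404595497442
0.018 [0.5086 0.1924 0.018 ]
0.03 [0.5068 0.1909 0.03  ]
tab [ 5  3  9  3 26] (np.float64(190.84615384615384), np.float64(195.96153846153845)) [0.597  0.1854 0.151 ]
tab [ 4  3  9  3 26] (np.float64(190.0), np.float64(212.0)) [0.5512 0.1883 0.151 ]
tab [ 6  5  9  4 26] (np.float64(322.2307692307692), np.float64(192.76923076923077)) [ 0.5905 -0.1844  0.146 ]
dist [ 0.0457 -0.0029  0.    ] 0.0458220655847761
[158 188   9  52 298] 0.1278012524974141 [0.5557 0.2708 0.1278] [[0.48311924575339144, 0.28285353415803116], [0.6306986545186808, 0.27498346040029004], [0.6289594340592071, 0.2583354338543321], [0.481447028934304, 0.26661687667042]]
[ 0.9983 -0.0577  0.5561  0.2708]
[217 188   8  52 294] 0.12729925382555463 [0.547  0.1051 0.1273] [[0.4755964152400417, 0.11713832335155012], [0.6227540990127821, 0.10927648258516287], [0.6214968229169182, 0.09251500805454821], [0.47438231846358114, 0.10079039046170868]]
[ 0.9986 -0.0522  0.5473  0.1051]
```

```bash
python3 - <<'E'
from h import *
np.set_printoptions(precision=4,suppress=True,linewidth=200)
c=load("top0"); px=c["pixels"].astype(float); P=cloud(c)
gr=np.clip(px[...,1]-px[...,2]-10,0,None)
def edge(r0,r1,c0,c1,z,skip):
    cols=np.array([u for u in range(c0,c1) if not(skip[0]<=u<=skip[1])]); g=gr[r0:r1]
    w=g[:,cols].sum(0); v=(g[:,cols]*np.arange(r0,r1)[:,None]).sum(0)/np.maximum(w,1)
    ok=w>15
    q=np.array([onz(c,a,b,z)[:2] for a,b in zip(cols[ok],v[ok])],np.float32)
    f=cv2.fitLine(q,cv2.DIST_HUBER,0,.001,.001).ravel(); yaw=np.arctan2(f[0],f[1]); yaw=(yaw+np.pi/2)%np.pi-np.pi/2
    print("n",ok.sum(),"yaw",-yaw,f,"x at tab y",f[2]+(-.1844-f[3])*f[0]/f[1]); print(q[0],q[-1])
edge(189,199,301,343,.118,(318,327))
edge(208,218,294,345,.090,(0,0))
# rack outline at table
k=((px.sum(2)<110)).astype(np.uint8); k[:180]=0;k[245:]=0;k[:,:280]=0;k[:,360:]=0
k=cv2.morphologyEx(k,cv2.MORPH_OPEN,np.ones((3,3)))
n,l,st,ce=cv2.connectedComponentsWithStats(k);i=1+np.argmax(st[1:,4])
ys=[(u,np.nonzero(l[:,u]==i)[0].max()+.5) for u in range(295,340)]
q=np.array([onz(c,a,b,.01)[:2] for a,b in ys],np.float32); f=cv2.fitLine(q,cv2.DIST_HUBER,0,.001,.001).ravel(); print("rack edge yaw",-np.arctan(f[0]/f[1]))
E
```

```text
n 27 yaw -0.116625786 [ 0.1164  0.9932  0.5935 -0.1596] x at tab y 0.5905609
[ 0.5969 -0.1301] [ 0.5835 -0.2387]
n 46 yaw -0.11546695 [ 0.1152  0.9933  0.541  -0.1708] x at tab y 0.53943914
[ 0.5498 -0.1119] [ 0.5326 -0.2449]
rack edge yaw -0.13576326
```

Request:
{"api": "drive_tool", "payload": {
  "targets": [
    [[0,0,-0.5,0,0,0.142,8],[0,0,-0.5,0,0,0.142,6],[0,0,0,0,0,0.142,5],[0,0,0,0,0,0.142,5],[0,0,0,0,0,0.142,5]]
  ]
}}

```text
clock: 0.6
ee_pos: [0.152, 0.5541, 0.2408]
tool_rot: [[-0.554, 0.833, -0.0], [0.833, 0.554, -0.001], [-0.001, -0.001, -1.0]]
contact_force: [-1.0, -0.7, -0.1]
grip_width: 0.587
```

Request:
{"api": "drive_tool", "payload": {
  "targets": [
    [[0,0,0,0,0,0.142,5],[0,0,0,0,0,0.142,5],[0,0,0,0,0,0.142,5],[0,0,0,0,0,0.142,5],[0,0,0,0,0,0.142,5]]
  ]
}}

```text
clock: 1.1
ee_pos: [0.152, 0.5541, 0.2407]
tool_rot: [[0.123, 0.992, -0.0], [0.992, -0.123, -0.001], [-0.001, -0.0, -1.0]]
contact_force: [0.5, 0.0, 0.6]
grip_width: 0.585
```

Request:
{"api": "drive_tool", "payload": {
  "targets": [
    [[-2,1.5,0,0,0,0,5],[-3.4,2.6,0,0,0,0,5],[-3.4,2.6,0,0,0,0,5],[-3.4,2.6,0,0,0,0,5],[-3.4,2.6,0,0,0,0,5]]
  ]
}}

```text
clock: 1.6
ee_pos: [0.2524, 0.384, 0.2409]
tool_rot: [[0.116, 0.993, -0.0], [0.993, -0.116, -0.001], [-0.001, -0.0, -1.0]]
contact_force: [0.2, 0.8, -0.1]
grip_width: 0.584
```

Request:
{"api": "drive_tool", "payload": {
  "targets": [
    [[-3.4,2.6,0,0,0,0,5],[-3.4,2.6,0,0,0,0,5],[-3.4,2.6,0,0,0,0,5],[-3.4,2.6,0,0,0,0,5],[-3.4,2.6,0,0,0,0,5]]
  ]
}}

```text
clock: 2.1
ee_pos: [0.3617, 0.2, 0.2412]
tool_rot: [[0.117, 0.993, -0.0], [0.993, -0.117, -0.0], [-0.0, -0.0, -1.0]]
contact_force: [1.4, 0.3, 0.7]
grip_width: 0.588
```

Request:
{"api": "drive_tool", "payload": {
  "targets": [
    [[-3.4,2.6,0,0,0,0,5],[-3.4,2.6,0,0,0,0,5],[-3.4,2.6,0,0,0,0,5],[-3.4,2.6,0,0,0,0,5],[-3.4,2.6,0,0,0,0,5]]
  ]
}}

```text
clock: 2.6
ee_pos: [0.471, 0.0159, 0.2411]
tool_rot: [[0.117, 0.993, -0.0], [0.993, -0.117, 0.0], [0.0, -0.001, -1.0]]
contact_force: [-0.3, -0.1, 0.2]
grip_width: 0.585
```

Request:
{"api": "drive_tool", "payload": {
  "targets": [
    [[-3.4,2.6,0,0,0,0,5],[-3.4,2.6,0,0,0,0,5],[-3.4,2.6,0,0,0,0,5],[-3.4,2.6,0,0,0,0,5],[0,0,0,0,0,0,5]]
  ]
}}

```text
clock: 3.1
ee_pos: [0.561, -0.1345, 0.2405]
tool_rot: [[0.121, 0.993, 0.002], [0.993, -0.121, -0.003], [-0.002, 0.002, -1.0]]
contact_force: [0.2, 0.7, -0.7]
grip_width: 0.583
```

Request:
{"api": "drive_tool", "payload": {
  "targets": [
    [[-2.3,1.75,0,0,0,0,5],[-2.3,1.75,0,0,0,0,5],[0,0,2,0,0,0,4],[0,0,0,0,0,0,4]]
  ]
}}

```text
clock: 3.5
ee_pos: [0.5854, -0.1787, 0.2183]
tool_rot: [[0.118, 0.993, -0.006], [0.993, -0.118, 0.003], [0.002, -0.006, -1.0]]
contact_force: [-0.6, 1.5, 0.3]
grip_width: 0.473
```

```bash
cat > snap.py <<'E'
import sys
from bench import manip
import cv2,numpy as np
n=sys.argv[1]
for k in("top","scene"):
    c=manip.capture(k); np.savez(f"pics/{k}{n}.npz",**{a:np.array(v) for a,v in c.items()})
    cv2.imwrite(f"pics/{k}{n}.png",c["pixels"])
o=manip.get_obs(); np.set_printoptions(precision=4,suppress=True)
print(o["clock"],o["ee_pos"],o["tool_rot"].tolist(),o["contact_force"],o["torque"],o["grip_width"],o["qpos"])
E
cat > crop.py <<'E'
import sys,cv2
k,r0,r1,c0,c1,f,out=sys.argv[1],*map(int,sys.argv[2:7]),sys.argv[7]
im=cv2.imread(f"pics/{k}.png")[r0:r1,c0:c1]; cv2.imwrite(f"pics/{out}.png",cv2.resize(im,None,fx=f,fy=f,interpolation=cv2.INTER_CUBIC))
E
python3 snap.py 1; python3 crop.py top1 150 260 270 370 5 t1; python3 crop.py scene1 110 210 170 270 5 s1
```

```text
3.6 [ 0.5863 -0.1783  0.2205] [[0.11648283665248384, 0.9931887293761469, -0.0028100899604195963], [0.9931920963382599, -0.11647916734010179, 0.0014364355081443456], [0.001099334618424184, -0.002958279221345256, -0.9999950200113225]] [-0.4709  0.1133  1.187 ] [0.0551 0.0149 0.0298] 0.46530789259301436 [-0.3644  0.3687  1.438   0.0004  1.3381 -0.2477]
```

View pics/t1.png

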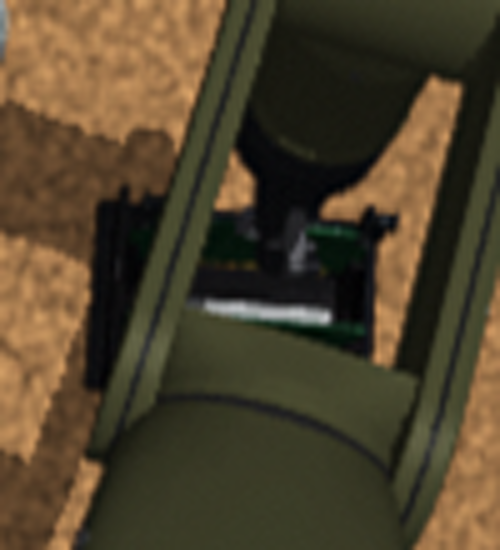

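View pics/s1.png

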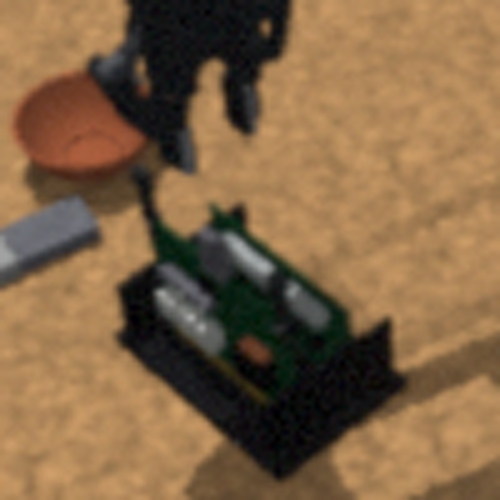

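The fingers are above the rack, but about 7 mm short of the tab (the speed limit clipped the move). The arm hides part of the top view. I'll correct and descend.

Request:
{"api": "drive_tool", "payload": {
  "targets": [
    [[-0.56,0.49,0,0,0,0,4],[0,0,2,0,0,0,4],[0,0,2,0,0,0,4],[0,0,1.5,0,0,0,4],[0,0,0,0,0,0,4]]
  ]
}}

```text
clock: 4.1
ee_pos: [0.5906, -0.1847, 0.165]
tool_rot: [[0.116, 0.993, -0.003], [0.993, -0.116, 0.001], [0.001, -0.003, -1.0]]
contact_force: [-0.5, -0.3, -1.2]
grip_width: 0.466
```

Request:
{"api": "drive_tool", "payload": {
  "targets": [
    [[0,0,0,0,0,0,4],[0,0,0,0,0,0,4]]
  ]
}}

```text
clock: 4.3
ee_pos: [0.5928, -0.1857, 0.1679]
tool_rot: [[0.116, 0.993, 0.003], [0.993, -0.116, -0.001], [-0.001, 0.003, -1.0]]
contact_force: [0.1, 0.7, -0.3]
grip_width: 0.472
```

```bash
python3 snap.py 2; python3 crop.py scene2 110 210 170 270 6 s2;python3 crop.py top2 150 260 270 370 5 t2
```

```text
4.4 [ 0.5926 -0.1857  0.1677] [[0.11657317822879286, 0.9931792772574283, 0.00237009367962436], [0.9931818814644177, -0.1165712182022381, -0.0009494301688806228], [-0.0006666696614480382, 0.0024646121922690173, -0.9999967406138404]] [-0.3422 -0.4617  0.0868] [ 0.0264 -0.0162  0.0399] 0.4652957098434141 [-0.3717  0.4198  1.496  -0.      1.2232 -0.2549]
```

View pics/s2.png

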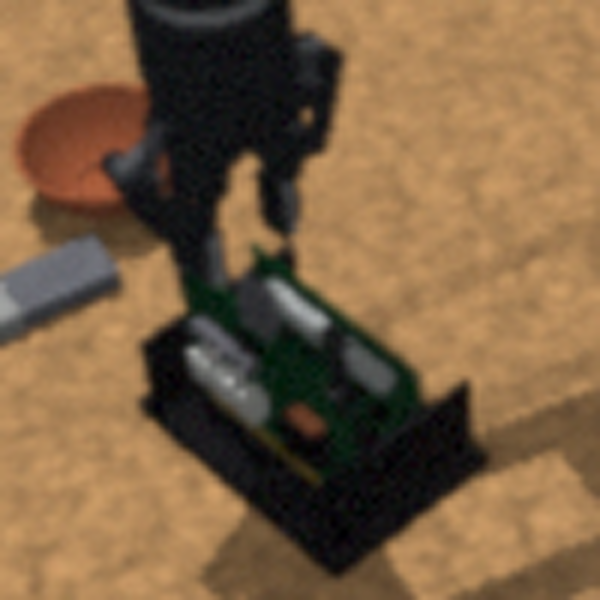

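View pics/t2.png

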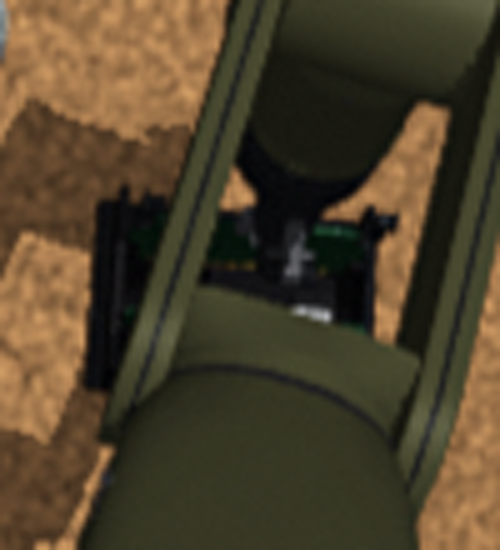

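Request:
{"api": "drive_tool", "payload": {
  "targets": [
    [[0.1,-0.22,1,0,0,0,4],[0,0,1.5,0,0,0,4],[0,0,1.5,0,0,0,4],[0,0,1.1,0,0,0,4],[0,0,0,0,0,0,4]]
  ]
}}

```text
clock: 4.9
ee_pos: [0.5881, -0.1836, 0.1133]
tool_rot: [[0.117, 0.993, -0.004], [0.993, -0.117, 0.001], [0.001, -0.004, -1.0]]
contact_force: [-0.4, -0.3, 0.1]
grip_width: 0.47
```

Request:
{"api": "drive_tool", "payload": {
  "targets": [
    [[0,0,0,0,0,0,4],[0,0,0,0,0,0,4]]
  ]
}}

```text
clock: 5.1
ee_pos: [0.5902, -0.1844, 0.116]
tool_rot: [[0.117, 0.993, 0.001], [0.993, -0.117, -0.0], [-0.0, 0.001, -1.0]]
contact_force: [-0.0, -0.9, 0.3]
grip_width: 0.469
```

```bash
python3 snap.py 3; python3 crop.py scene3 110 210 170 270 6 s3
```

```text
5.2 [ 0.5903 -0.1844  0.1161] [[0.116740428562856, 0.9931612322716507, 0.0015617463356858894], [0.9931623760068239, -0.11673962686378062, -0.0005953185576667514], [-0.0004089296278426438, 0.0016205654450231757, -0.9999986032711236]] [0.4703 0.6654 0.8389] [-0.01    0.0549 -0.0297] 0.46885000369888324 [-0.3712  0.4669  1.562   0.      1.111  -0.2542]
```

View pics/s3.png

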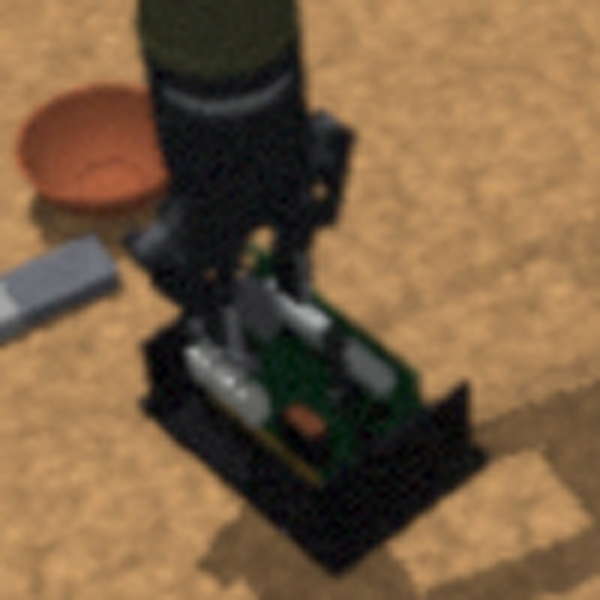

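The fingers straddle the grey tab at about (258,300). I'll close on it.

Request:
{"api": "drive_tool", "payload": {
  "targets": [
    [[0,0,0,0,0,0,2],[0,0,0,0,0,0,1],[0,0,0,0,0,0,0.5],[0,0,0,0,0,0,0.5],[0,0,0,0,0,0,0.5]]
  ],
  "newtons": 40
}}

```text
clock: 5.7
ee_pos: [0.5901, -0.1844, 0.1158]
tool_rot: [[0.117, 0.993, 0.001], [0.993, -0.117, -0.0], [-0.0, 0.001, -1.0]]
contact_force: [0.8, -1.2, 3.1]
grip_width: 0.111
```

Request:
{"api": "drive_tool", "payload": {
  "targets": [
    [[0,0,0,0,0,0,0.5],[0,0,0,0,0,0,0.5],[0,0,-0.5,0,0,0,0.5],[0,0,-0.5,0,0,0,0.5],[0,0,0,0,0,0,0.5]]
  ]
}}

```text
clock: 6.2
ee_pos: [0.5897, -0.1842, 0.1256]
tool_rot: [[0.117, 0.993, -0.0], [0.993, -0.117, -0.0], [-0.0, -0.0, -1.0]]
contact_force: [1.1, 0.2, -2.0]
grip_width: 0.108
```

Request:
{"api": "drive_tool", "payload": {
  "targets": [
    [[0,0,-2.5,0,0,0,0.5],[0,0,-3,0,0,0,0.5],[0,0,-3,0,0,0,0.5],[0,0,-3,0,0,0,0.5],[0,0,-3,0,0,0,0.5]]
  ]
}}

```text
clock: 6.7
ee_pos: [0.5884, -0.1838, 0.2708]
tool_rot: [[0.117, 0.993, -0.003], [0.993, -0.117, 0.001], [0.0, -0.003, -1.0]]
contact_force: [0.7, -0.5, -2.2]
grip_width: 0.108
```

Request:
{"api": "drive_tool", "payload": {
  "targets": [
    [[0,0,-1.5,0,0,0,0.5],[0,0,0,0,0,0,0.5],[0,0,0,0,0,0,0.5],[0,0,0,0,0,0,0.5]]
  ]
}}

```text
clock: 7.1
ee_pos: [0.5883, -0.1837, 0.2833]
tool_rot: [[0.117, 0.993, -0.004], [0.993, -0.117, 0.001], [0.001, -0.004, -1.0]]
contact_force: [-0.2, 0.8, -1.6]
grip_width: 0.11
```

```bash
python3 snap.py 4; python3 crop.py scene4 70 200 160 280 5 s4;python3 crop.py top4 150 260 270 370 5 t4
```

```text
7.2 [ 0.5886 -0.1839  0.2834] [[0.11672881749628608, 0.9931577233124989, -0.0034813489701866506], [0.9931634397003133, -0.11672496766083987, 0.0012899485329655126], [0.0008747620022291941, -0.0036081226849118747, -0.9999931080973159]] [-0.104  -0.4581 -1.4551] [-0.0225  0.0094 -0.0026] 0.11129356701922448 [-0.3712  0.3345  1.3314 -0.0001  1.4794 -0.2542]
```

View pics/s4.png

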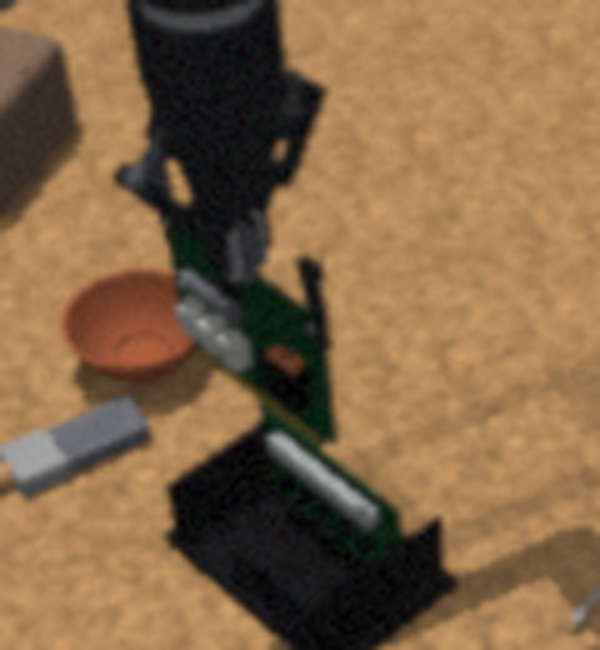

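View pics/t4.png

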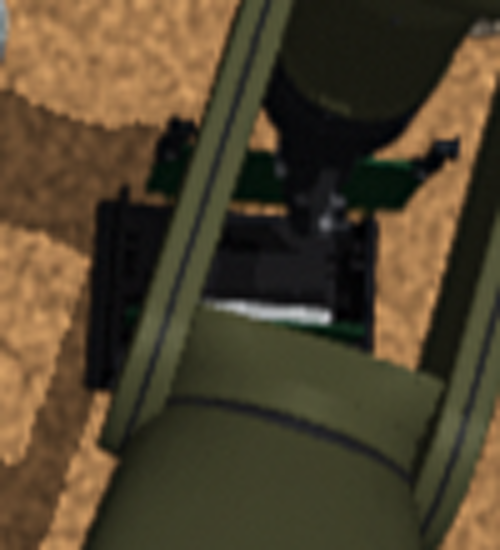

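The board is lifted cleanly with both levers up. In the top crop its back face spans about (150,190) to (412,208). I'll measure how it sits in the hand.

```bash
python3 - <<'E'
from h import *
np.set_printoptions(precision=4,suppress=True,linewidth=220)
c=load("top4"); px=c["pixels"].astype(int)
print("L R-ch"); print(px[180:192,294:308,2]); print("G");print(px[180:192,294:308,1])
print("R-ch right"); print(px[182:196,344:364,2]); print("G");print(px[182:196,344:364,1])
E
```

```text
L R-ch
[[ 89  74  78  95 110 111  82  24   7  18  20  11   5   5]
 [ 78  73  78  92 103 102  77  23   8  23  26  12   4  12]
 [ 76  78  85  92  94  90  62  18   5   8   8   4   2  20]
 [ 86  89  93  93  96  89  37   7   3   2   4   4   5  28]
 [ 89  95 101  99 106  89  32   2   5   4   5   4  11  37]
 [ 84  91 106 105 104  64  18   2   2   7   6   3  20  54]
 [ 75  74  97 101  94  37   3   3   5   5   2   6  27  66]
 [ 42  39  83  92  84  28   4   6   4   3   2  12  36  75]
 [ 19  28  85  94  88  45  39  44  30   8   9  17  52  83]
 [ 17  29  81  88  85  81  84  90  69  32  34  26  65  85]
 [ 12  23  51  54  52  73  79  86  76  45  44  37  74  85]
 [ 11  13  15  15  13  17  21  30  27  20  21  49  82  84]]
G
[[64 52 56 68 79 79 59 19  8 20 19 11 14 18]
 [57 52 55 66 74 73 56 17  8 24 28 15 12 19]
 [56 56 61 65 67 65 47 17 12 16 19 16 16 22]
 [62 65 66 67 69 64 34 18 17 16 18 18 16 28]
 [64 68 73 72 76 65 32 16 19 18 19 18 18 37]
 [60 65 76 75 76 52 23 16 17 20 19 17 22 54]
 [54 54 71 72 67 35 16 17 19 18 17 17 27 67]
 [31 30 61 67 60 29 16 18 17 18 17 19 36 76]
 [16 23 61 67 62 37 35
[... 1797 characters left out ...]
12 114 119 117 117 125 130 132  63]
 [ 22  21  20  19  20  20  17  14  32  91 129 117 108 121 122 124 132 132 122  55]
 [ 20  20  18  19  20  17  16  28  74 120 128 116 117 131 128 132 139 137 103  39]
 [ 19  18  19  18  18  14  19  61 110 122 123 122 136 143 136 135 133 131  83  32]
 [ 21  30  35  29  27  28  44  96 116 122 129 132 138 137 133 124 113 117  54  21]
 [ 29  68  74  70  70  74  89 124 122 120 129 138 134 126 127 113 102 106  42  22]
 [ 32  89 105 107 108 119 128 142 125 116 126 136 130 121 129 124 110  79  32  22]
 [ 23  62 114 114 116 122 131 140 121 115 125 126 117 114 132 142 128  61  24  22]
 [ 20  47 113 113 113 113 117 130 120 123 129 118 106 108 130 147 131  55  23  23]]
```

```bash
python3 - <<'E'
from h import *
np.set_printoptions(precision=4,suppress=True)
c=load("top4")
for z in (.187,.189,.191):
    L=onz(c,298.5,188.05,z);R=onz(c,350.1,191.36,z)
    d=(L-R);print(L,R,np.linalg.norm(d),"mid",(L+R)/2,"yaw",-np.arctan2(d[0],d[1]))
x=np.array([.993,-.117]);tcp=np.array([.5886,-.1839])
print(((L+R)/2)[:2]-tcp)
E
```

```text
[ 0.5973 -0.1145  0.187 ] [ 0.5816 -0.2549  0.187 ] 0.14126719678136343 mid [ 0.5895 -0.1847  0.187 ] yaw -0.11151586849226078
[ 0.5968 -0.1143  0.189 ] [ 0.5811 -0.2545  0.189 ] 0.14104369855266713 mid [ 0.589  -0.1844  0.189 ] yaw -0.1115158684922613
[ 0.5964 -0.1141  0.191 ] [ 0.5807 -0.2541  0.191 ] 0.1408202003239708 mid [ 0.5885 -0.1841  0.191 ] yaw -0.11151586849226103
[-0.0001 -0.0002]
```

Request:
{"api": "drive_tool", "payload": {
  "targets": [
    [[2,-0.7,0,0,0,0,0.5],[3,-1,0,0,0,0,0.5],[3.5,-1.2,0,0,0,0,0.5],[3.5,-1.2,0,0,0,0,0.5],[3.5,-1.2,0,0,0,0,0.5]]
  ]
}}

```text
clock: 7.7
ee_pos: [0.5538, -0.022, 0.2846]
tool_rot: [[0.117, 0.993, -0.002], [0.993, -0.117, 0.001], [0.001, -0.002, -1.0]]
contact_force: [-0.1, -0.8, -1.6]
grip_width: 0.113
```

Request:
{"api": "drive_tool", "payload": {
  "targets": [
    [[3.5,-1.2,0,0,0,0,0.5],[3.5,-1.2,0,0,0,0,0.5],[3.5,-1.2,0,0,0,0,0.5],[3.5,-1.2,0,0,0,0,0.5],[3,-1.1,0,0,0,0,0.5]]
  ]
}}

```text
clock: 8.2
ee_pos: [0.5146, 0.1541, 0.2847]
tool_rot: [[0.116, 0.993, -0.002], [0.993, -0.116, 0.001], [0.0, -0.002, -1.0]]
contact_force: [-0.0, 0.4, -2.0]
grip_width: 0.111
```

Request:
{"api": "drive_tool", "payload": {
  "targets": [
    [[2,-0.7,0,0,0,0,0.5],[1.3,-0.6,0,0,0,-0.03,0.5],[0,0,0,0,0,-0.032,0.5],[0,0,0,0,0,0,0.5],[0,0,0,0,0,0,0.5]]
  ]
}}

```text
clock: 8.7
ee_pos: [0.5069, 0.1857, 0.285]
tool_rot: [[0.055, 0.998, -0.001], [0.998, -0.055, -0.0], [-0.0, -0.001, -1.0]]
contact_force: [-0.2, -0.8, -1.3]
grip_width: 0.11
```

```bash
python3 snap.py 5; python3 crop.py scene5 130 270 240 380 5 s5;python3 crop.py top5 150 260 140 250 5 t5
```

```text
8.8 [0.5072 0.1855 0.2852] [[0.05591531783913651, 0.9984354576947141, -0.0003377112602793693], [0.9984354907034255, -0.05591538761563692, -0.00020082729674942106], [-0.0002193963499682665, -0.00032595358574454274, -0.9999999228097478]] [ 0.3296 -0.263  -1.6349] [-0.0347 -0.0136 -0.0068] 0.11262463743600219 [ 0.2724  0.2206  1.4913 -0.0001  1.4301  0.3284]
```

View pics/s5.png

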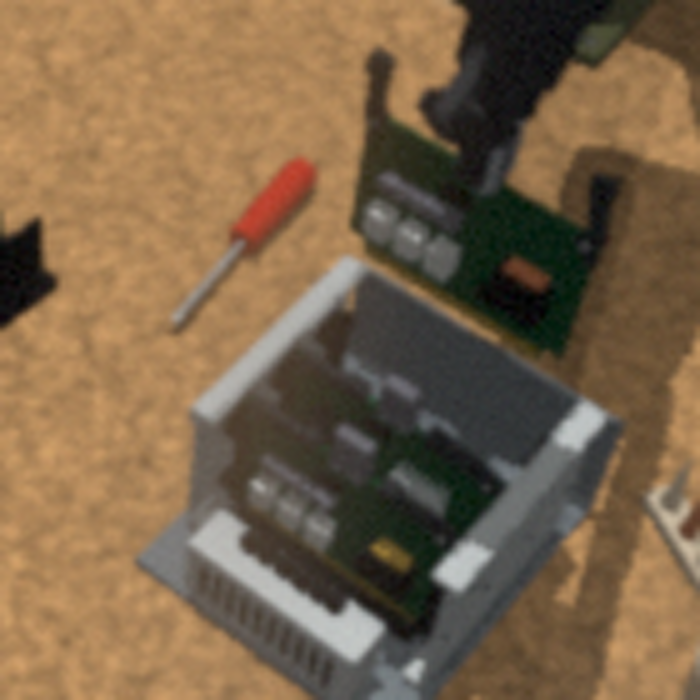

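View pics/t5.png

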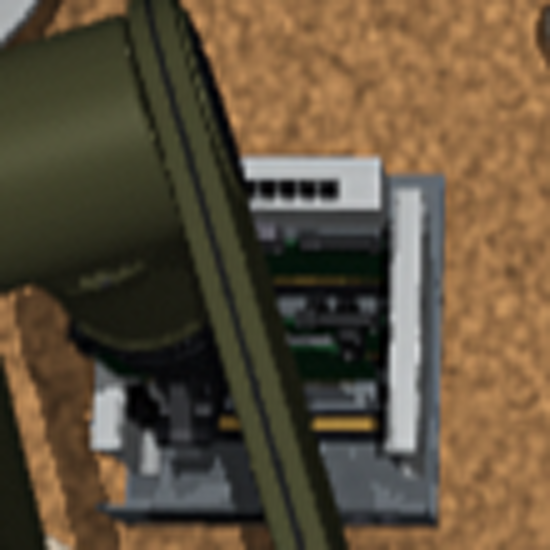

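```bash
python3 - <<'E'
from h import *
np.set_printoptions(precision=4,suppress=True,linewidth=220)
s=load("scene0"); px=s["pixels"].astype(int)
sl=np.array([.507,.191]);ex=np.array([.9985,-.055]);ey=np.array([.055,.9985])
for k in(1,2):
    print(k,proj(s,[*(sl+ex*.045*k),.151]), [proj(s,[*(sl+ex*(.045*k+a)+ey*b),.151]).round(1).tolist() for a in(-.005,.005) for b in(-.012,.012)])
print(px[202:224,304:332].sum(2)); print(px[202:224,304:332,0]-px[202:224,304:332,1])
P=cloud(s); print((P[202:224,304:332,2]*1000).astype(int))
E
```

```text
1 [320.3632 207.4425] [[317.9, 204.1], [325.0, 208.7], [315.8, 206.2], [322.9, 210.9]]
2 [310.8132 217.5454] [[308.3, 214.0], [315.5, 218.8], [306.2, 216.3], [313.3, 221.1]]
[[197 174 161 163 215 303 314 287 231 214 196 185 169 181 174 173 176 176 172 174 173 166 158 171 165 161 167 163]
 [181 189 179 170 222 293 311 304 238 231 216 209 196 179 176 167 168 173 168 173 171 161 166 168 164 169 167 159]
 [160 173 181 182 199 237 256 272 300 280 240 224 217 209 206 189 179 166 179 166 160 163 165 169 155 167 165 159]
 [156 167 171 180 183 191 197 215 247 292 293 278 237 272 283 268 219 189 175 165 166 166 158 162 161 172 161 158]
 [160 153 142 159 161 168 178 174 184 233 285 303 272 275 314 301 287 249 197 180 163 158 161 167 161 163 163 160]
 [159 148 150 144 146 154 154 168 164 184 254 296 253 225 267 296 306 299 264 230 171 170 159 163 157 161 168 156]
 [161 158 146 138 141 144 152 147 163 187 251 284 211 163 189 240 282 296 303 292 246 179 157 165 166 173 157 164]
 [148 146 160 133 139 142 130 130 133 156 208 245 192 167 161 168 211 250 290 291 240 178 158 176 167 162 154 165]
 [156 
[... 5966 characters left out ...]
 127   5]
 [125  86  88 143 144 147 150 151 154 153 152 153  90  95  98 103 103 105 108 111 113 123 125 129 131 129 128   3]
 [123 124  83 137 142 145 145 148 150 153 149 152  87  90  93  97  99 963 104 107 110 116 119 123 126 130 129 127]
 [119 122 130 134 137 141 143 146 149 153 151 145  85  85  89  92  94  97 100 103 105 109 113 115 122 125 129 130]
 [115 117 128 129 131 135 137 143 142 146 146  76  79  80  85  86  92  93  95  97 100 107 107 112 112 119 126 125]
 [111 114 122 123 126 132 134 138 142 140 141  67  72  76  79  79  87  90  92  95  99 102 104 105 112 113 113 118]
 [105 109 112 122 122 126 132 130 134 139 130  66  71  73  77  77  85  83  89  90  94  97  98 102 106 110 111 116]]
```

Board and fitted boards face the same way; in the scene view the fitted tabs fall within 0.5 px of where my slot estimate puts them. I'll centre the board and descend to just above the mouth.

Request:
{"api": "drive_tool", "payload": {
  "targets": [
    [[0.55,0,1,0,0,0,0.5],[0,0,1.5,0,0,0,0.5],[0,0,1.5,0,0,0,0.5],[0,0,1.5,0,0,0,0.5],[0,0,0,0,0,0,0.5]]
  ]
}}

```text
clock: 9.3
ee_pos: [0.5057, 0.1908, 0.2274]
tool_rot: [[0.056, 0.998, -0.006], [0.998, -0.056, -0.001], [-0.002, -0.005, -1.0]]
contact_force: [-1.1, -0.5, -2.8]
grip_width: 0.11
```

Request:
{"api": "drive_tool", "payload": {
  "targets": [
    [[0,0,0,0,0,0,0.5],[0,0,0,0,0,0,0.5]]
  ]
}}

```text
clock: 9.5
ee_pos: [0.5082, 0.1916, 0.2309]
tool_rot: [[0.055, 0.998, 0.001], [0.998, -0.055, 0.0], [0.001, 0.001, -1.0]]
contact_force: [0.6, 0.7, -1.6]
grip_width: 0.112
```

```bash
python3 snap.py 6; python3 crop.py scene6 150 290 240 380 5 s6;python3 crop.py top6 150 260 140 250 5 t6
```

```text
9.6 [0.5082 0.1916 0.2312] [[0.055152942282789066, 0.9984763975265444, 0.0017425670619172753], [0.998477698961309, -0.05515400247913049, 0.0005662927348880203], [0.0006615394779294881, 0.0017086816397464772, -0.9999983213848778]] [-0.8364 -0.5449 -0.7356] [ 0.034  -0.0042 -0.0303] 0.11209102925317439 [0.2827 0.2617 1.5736 0.0001 1.3045 0.3379]
```

View pics/s6.png

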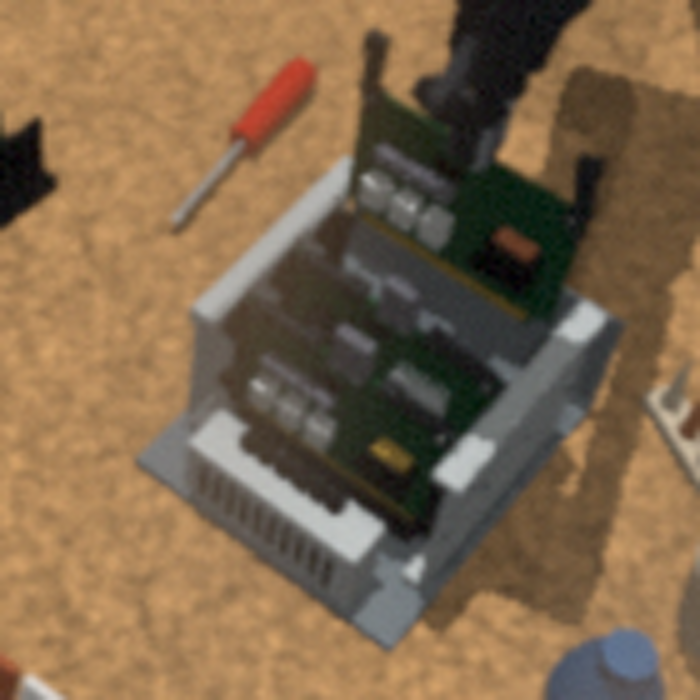

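View pics/t6.png

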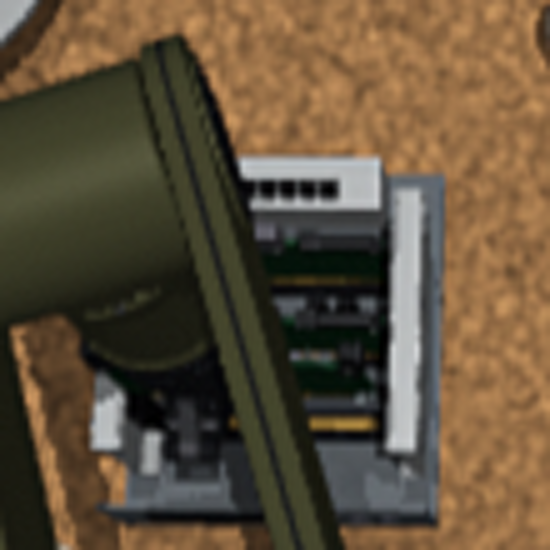

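Request:
{"api": "drive_tool", "payload": {
  "targets": [
    [[-0.07,-0.12,1,0,0,0,0.5],[0,0,1,0,0,0,0.5],[0,0,0.5,0,0,0,0.5],[0,0,0,0,0,0,0.5],[0,0,0,0,0,0,0.5]]
  ]
}}

```text
clock: 10.1
ee_pos: [0.5062, 0.1908, 0.205]
tool_rot: [[0.055, 0.998, -0.001], [0.998, -0.055, -0.0], [-0.0, -0.001, -1.0]]
contact_force: [-0.0, 0.0, -1.0]
grip_width: 0.11
```

```bash
python3 snap.py 7; python3 crop.py scene7 150 290 240 380 5 s7;python3 crop.py top7 200 260 140 240 7 t7
```

```text
10.2 [0.5067 0.1909 0.2055] [[0.05496415071033921, 0.9984881956411468, 0.000515074730712159], [0.9984883074947585, -0.05496424803551894, 0.00017673183877555646], [0.00020477535006702772, 0.0005045821806802499, -0.9999998517319284]] [ 0.2191 -0.58   -1.2271] [ 0.0304 -0.0089  0.0132] 0.11172334081005975 [0.2823 0.2816 1.6142 0.     1.2452 0.3372]
```

View pics/s7.png

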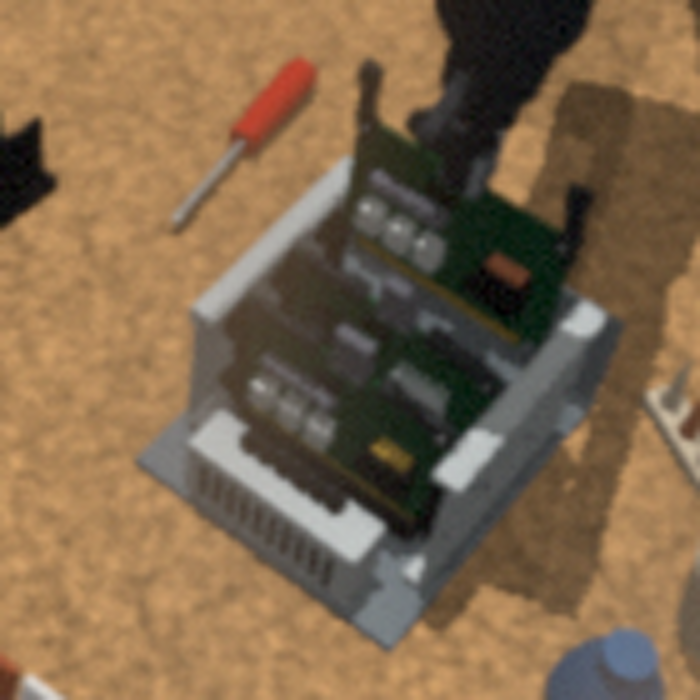

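View pics/t7.png

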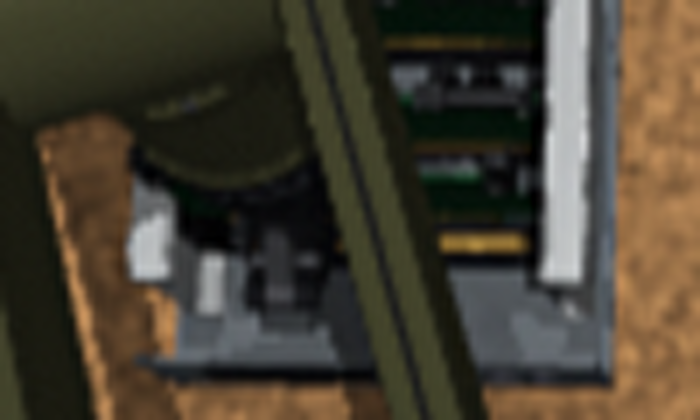

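No contact yet; the board sits just above the guide mouths. I'll feed it in slowly.

Request:
{"api": "drive_tool", "payload": {
  "targets": [
    [[0,0,0.3,0,0,0,0.5],[0,0,0.3,0,0,0,0.5],[0,0,0.3,0,0,0,0.5],[0,0,0,0,0,0,0.5]]
  ]
}}

```text
clock: 10.6
ee_pos: [0.5059, 0.1907, 0.1957]
tool_rot: [[0.055, 0.998, -0.001], [0.998, -0.055, -0.0], [-0.0, -0.001, -1.0]]
contact_force: [0.6, 0.2, -1.8]
grip_width: 0.108
```

Request:
{"api": "drive_tool", "payload": {
  "targets": [
    [[0,0,0.3,0,0,0,0.5],[0,0,0.3,0,0,0,0.5],[0,0,0.3,0,0,0,0.5],[0,0,0,0,0,0,0.5]]
  ]
}}

```text
clock: 11.0
ee_pos: [0.506, 0.1907, 0.1867]
tool_rot: [[0.055, 0.998, -0.001], [0.998, -0.055, -0.0], [-0.0, -0.001, -1.0]]
contact_force: [0.1, -0.4, -1.5]
grip_width: 0.111
```

Request:
{"api": "drive_tool", "payload": {
  "targets": [
    [[0,0,0.4,0,0,0,0.5],[0,0,0.4,0,0,0,0.5],[0,0,0.4,0,0,0,0.5],[0,0,0.4,0,0,0,0.5]]
  ]
}}

```text
clock: 11.4
ee_pos: [0.5062, 0.1908, 0.1709]
tool_rot: [[0.055, 0.998, -0.0], [0.998, -0.055, -0.0], [-0.0, -0.0, -1.0]]
contact_force: [0.1, 0.8, -2.0]
grip_width: 0.11
```

Request:
{"api": "drive_tool", "payload": {
  "targets": [
    [[0,0,0.4,0,0,0,0.5],[0,0,0.4,0,0,0,0.5],[0,0,0.4,0,0,0,0.5],[0,0,0.4,0,0,0,0.5]]
  ]
}}

```text
clock: 11.8
ee_pos: [0.5064, 0.1908, 0.155]
tool_rot: [[0.055, 0.998, 0.0], [0.998, -0.055, -0.0], [-0.0, 0.0, -1.0]]
contact_force: [0.9, -0.1, -1.3]
grip_width: 0.114
```

Request:
{"api": "drive_tool", "payload": {
  "targets": [
    [[0,0,0.4,0,0,0,0.5],[0,0,0.4,0,0,0,0.5],[0,0,0.2,0,0,0,0.5],[0,0,0,0,0,0,0.5]]
  ]
}}

```text
clock: 12.2
ee_pos: [0.5061, 0.1907, 0.1449]
tool_rot: [[0.055, 0.998, -0.001], [0.998, -0.055, -0.0], [-0.0, -0.001, -1.0]]
contact_force: [0.8, -0.7, -1.6]
grip_width: 0.109
```

Request:
{"api": "drive_tool", "payload": {
  "targets": [
    [[0,0,0.2,0,0,0,0.5],[0,0,0.2,0,0,0,0.5],[0,0,0.2,0,0,0,0.5],[0,0,0,0,0,0,0.5]]
  ]
}}

```text
clock: 12.6
ee_pos: [0.5061, 0.1907, 0.139]
tool_rot: [[0.055, 0.998, -0.001], [0.998, -0.055, -0.0], [-0.0, -0.001, -1.0]]
contact_force: [0.2, 0.1, -1.6]
grip_width: 0.111
```

Request:
{"api": "drive_tool", "payload": {
  "targets": [
    [[0,0,0.1,0,0,0,0.5],[0,0,0.1,0,0,0,0.5],[0,0,0.1,0,0,0,0.5],[0,0,0,0,0,0,0.5]]
  ]
}}

```text
clock: 13.0
ee_pos: [0.5062, 0.1908, 0.1362]
tool_rot: [[0.055, 0.998, -0.0], [0.998, -0.055, -0.0], [-0.0, -0.0, -1.0]]
contact_force: [-0.2, -0.2, -1.9]
grip_width: 0.11
```

Request:
{"api": "drive_tool", "payload": {
  "targets": [
    [[0,0,0.1,0,0,0,0.5],[0,0,0.1,0,0,0,0.5],[0,0,0,0,0,0,0.5]]
  ]
}}

```text
clock: 13.3
ee_pos: [0.5062, 0.1908, 0.1341]
tool_rot: [[0.055, 0.998, -0.0], [0.998, -0.055, -0.0], [-0.0, -0.0, -1.0]]
contact_force: [0.5, 0.2, -2.0]
grip_width: 0.108
```

Request:
{"api": "drive_tool", "payload": {
  "targets": [
    [[0,0,0.1,0,0,0,0.5],[0,0,0.1,0,0,0,0.5],[0,0,0,0,0,0,0.5]]
  ]
}}

```text
clock: 13.6
ee_pos: [0.5062, 0.1908, 0.1321]
tool_rot: [[0.055, 0.998, -0.0], [0.998, -0.055, -0.0], [-0.0, -0.0, -1.0]]
contact_force: [-0.3, 0.1, -1.7]
grip_width: 0.109
```

Request:
{"api": "drive_tool", "payload": {
  "targets": [
    [[0,0,0.1,0,0,0,0.5],[0,0,0,0,0,0,0.5]]
  ]
}}

```text
clock: 13.8
ee_pos: [0.5062, 0.1908, 0.1312]
tool_rot: [[0.055, 0.998, -0.0], [0.998, -0.055, -0.0], [-0.0, -0.0, -1.0]]
contact_force: [0.8, -0.7, -1.1]
grip_width: 0.11
```

Request:
{"api": "drive_tool", "payload": {
  "targets": [
    [[0,0,0.08,0,0,0,0.5],[0,0,0,0,0,0,0.5]]
  ]
}}

```text
clock: 14.0
ee_pos: [0.5063, 0.1908, 0.1304]
tool_rot: [[0.055, 0.998, -0.0], [0.998, -0.055, -0.0], [-0.0, -0.0, -1.0]]
contact_force: [0.8, 1.0, -1.5]
grip_width: 0.108
```

Request:
{"api": "drive_tool", "payload": {
  "targets": [
    [[0,0,0.08,0,0,0,0.5],[0,0,0,0,0,0,0.5]]
  ]
}}

```text
clock: 14.2
ee_pos: [0.5063, 0.1908, 0.1296]
tool_rot: [[0.055, 0.998, -0.0], [0.998, -0.055, -0.0], [-0.0, -0.0, -1.0]]
contact_force: [0.8, 0.1, -1.4]
grip_width: 0.111
```

Request:
{"api": "drive_tool", "payload": {
  "targets": [
    [[0,0,0.07,0,0,0,0.5],[0,0,0,0,0,0,0.5]]
  ]
}}

```text
clock: 14.4
ee_pos: [0.5063, 0.1907, 0.1289]
tool_rot: [[0.055, 0.998, -0.0], [0.998, -0.055, -0.0], [-0.0, -0.0, -1.0]]
contact_force: [0.1, -0.2, -2.0]
grip_width: 0.109
```

Request:
{"api": "drive_tool", "payload": {
  "targets": [
    [[0,0,0.05,0,0,0,0.5],[0,0,0,0,0,0,0.5]]
  ]
}}

```text
clock: 14.6
ee_pos: [0.5063, 0.1908, 0.1284]
tool_rot: [[0.055, 0.998, -0.0], [0.998, -0.055, -0.0], [-0.0, -0.0, -1.0]]
contact_force: [0.0, -0.5, -0.8]
grip_width: 0.111
```

Request:
{"api": "drive_tool", "payload": {
  "targets": [
    [[0,0,0.05,0,0,0,0.5],[0,0,0,0,0,0,0.5]]
  ]
}}

```text
clock: 14.8
ee_pos: [0.5065, 0.1908, 0.1283]
tool_rot: [[0.055, 0.998, 0.0], [0.998, -0.055, 0.0], [0.0, 0.0, -1.0]]
contact_force: [-1.3, -0.5, 1.5]
grip_width: 0.11
```

Request:
{"api": "drive_tool", "payload": {
  "targets": [
    [[0,0,0.05,0,0,0,0.5],[0,0,0,0,0,0,0.5]]
  ]
}}

```text
clock: 15.0
ee_pos: [0.5066, 0.1908, 0.1283]
tool_rot: [[0.055, 0.998, 0.001], [0.998, -0.055, 0.0], [0.0, 0.001, -1.0]]
contact_force: [-1.4, -1.4, 5.1]
grip_width: 0.109
```

Request:
{"api": "drive_tool", "payload": {
  "targets": [
    [[0,0,0.05,0,0,0,0.5],[0,0,0,0,0,0,0.5]]
  ]
}}

```text
clock: 15.2
ee_pos: [0.5067, 0.1908, 0.1283]
tool_rot: [[0.055, 0.998, 0.001], [0.998, -0.055, 0.0], [0.0, 0.001, -1.0]]
contact_force: [-1.1, -0.5, 8.2]
grip_width: 0.106
```

The board meets the connector at TCP z 0.1283, board origin about 0.022 m, as expected from the fitted boards' height; force stayed under 10 N. I'll relax the push and release.

Request:
{"api": "drive_tool", "payload": {
  "targets": [
    [[0,0,-0.14,0,0,0,0.5],[0,0,0,0,0,0,1.2],[0,0,0,0,0,0,2],[0,0,0,0,0,0,2.5],[0,0,0,0,0,0,2.5]]
  ]
}}

```text
clock: 15.7
ee_pos: [0.5064, 0.1908, 0.1282]
tool_rot: [[0.055, 0.998, -0.0], [0.998, -0.055, -0.0], [-0.0, -0.0, -1.0]]
contact_force: [0.7, -0.1, 0.5]
grip_width: 0.294
```

Request:
{"api": "drive_tool", "payload": {
  "targets": [
    [[0,0,-1,0,0,0,2.5],[0,0,-2,0,0,0,2.5],[0,0,-3,0,0,0,2.5],[0,0,-4,0,0,0,2.5]]
  ]
}}

```text
clock: 16.1
ee_pos: [0.5051, 0.1904, 0.2285]
tool_rot: [[0.055, 0.998, -0.004], [0.998, -0.055, -0.001], [-0.001, -0.004, -1.0]]
contact_force: [0.7, 0.2, 0.4]
grip_width: 0.294
```

```bash
python3 snap.py 8; python3 crop.py scene8 150 290 240 380 5 s8;python3 crop.py top8 150 260 140 250 5 t8
```

```text
16.2 [0.5102 0.1919 0.2347] [[0.05485005906759836, 0.9984276297867385, 0.011564562193034589], [0.9984866870092497, -0.05489206227761889, 0.003346246285431304], [0.0039757874155593185, 0.011363519584424928, -0.9999275291425278]] [ 0.2959 -0.1842  0.3235] [ 0.0316 -0.0267  0.0476] 0.2943126038127863 [ 0.2823  0.2564  1.5718 -0.      1.3014  0.3373]
```

View pics/s8.png

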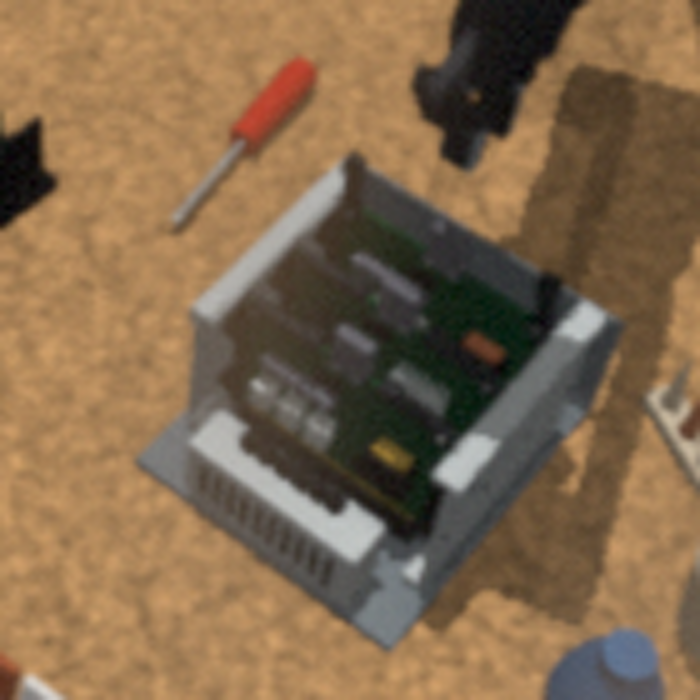

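View pics/t8.png

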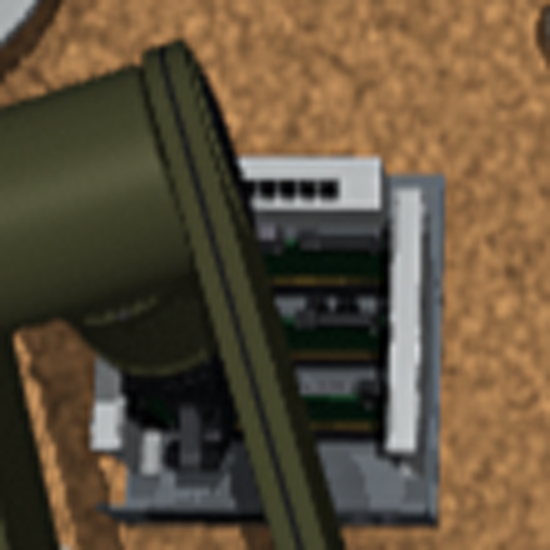

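The board stands in the slot with both levers up: right tip at about (311,183), left tip at about (349,206) in scene pixels. I'll estimate the lever angles.

```bash
python3 - <<'E'
from h import *
np.set_printoptions(precision=1,suppress=True,linewidth=220)
s=load("scene8"); px=s["pixels"].astype(int)
o=np.array([.5065,.1908,.0222]);ex=np.array([.9985,-.055,0]);ey=np.array([.055,.9985,0]);ez=np.array([0,0,1.])
for side,n in((1,"L"),(-1,"R")):
    pin=o+ey*.064*side+ez*.103
    print(n,"pin",pin.round(4),proj(s,pin))
    for th in(0,.1,.2,.3,.4):
        d=-side*ey*np.sin(th)+ez*np.cos(th); print(th,proj(s,pin+d*.044),proj(s,pin+d*.022))
print(px[178:202,300:322].sum(2)); print(px[200:226,338:362].sum(2))
E
```

```text
L pin [0.5 0.3 0.1] [347.1 215. ]
0 [350.2 205.8] [348.6 210.5]
0.1 [348.8 205. ] [347.9 210.1]
0.2 [347.4 204.3] [347.2 209.7]
0.3 [346.  203.7] [346.5 209.4]
0.4 [344.6 203.3] [345.9 209.2]
R pin [0.5 0.1 0.1] [310.2 191.6]
0 [311.9 182.1] [311.  186.9]
0.1 [313.2 182.9] [311.6 187.3]
0.2 [314.4 183.8] [312.2 187.8]
0.3 [315.6 184.8] [312.8 188.3]
0.4 [316.7 185.9] [313.4 188.8]
[[390 412 429 420 397 397 398 414 411 394 411 396 384 396 403 415 400 396 396 400 381 385]
 [379 411 411 411 401 396 400 406 404 385 374 361 384 388 384 403 405 424 416 397 374 376]
 [379 397 398 402 398 382 383 392 384 347 284 289 348 379 381 390 401 424 425 404 367 345]
 [384 392 391 393 390 391 396 408 378 286 211 218 268 344 386 375 386 405 417 414 389 372]
 [380 389 375 373 401 420 438 443 364 212 168 187 215 312 384 391 384 408 415 402 394 392]
 [382 377 367 376 405 433 478 459 332 192 156 155 189 300 380 399 401 406 409 409 391 400]
 [373 364 359 363 384 442 512 490 364 216 157 157 175 229 296 354 376 381 378 372 368 388]
 [362 349 341 383 441 502 533 521 428 234 157 158 165 193 219 261 292 345 352 3
[... 3343 characters left out ...]
7 167]
 [188 161 126  71  61  69  58  60  65 139 232 307 331 342 340 329 340 338 296 235 170 166 165 170]
 [211 190 146  93  61  62  76  77 114 209 300 336 341 343 328 335 330 304 247 193 161 166 168 192]
 [184 177 122  75  66  77  69  99 181 275 316 346 340 338 336 334 315 258 228 178 180 174 168 199]
 [125 110  72  37  48  68  92 170 273 317 335 343 341 332 319 299 265 229 213 172 175 169 178 253]
 [ 75  43  17  58  76  75 149 254 312 335 344 330 336 326 293 259 246 226 189 174 165 168 193 267]
 [ 56  51  34  46  78 134 232 306 328 336 333 339 331 299 264 253 238 212 185 161 167 177 201 293]
 [ 66  73  57  79 135 215 289 326 331 332 346 338 325 290 252 241 234 202 169 172 164 181 236 291]]
```

Both levers are at about 0 rad. I'll shut the gripper and move to the outside of the left lever.

Request:
{"api": "drive_tool", "payload": {
  "targets": [
    [[2,0,0,0,0,0,1],[3,0,0,0,0,0,0],[3,0,0,0,0,0,0],[1.2,0,0,0,0,0,0],[0,0,0,0,0,0,0]]
  ]
}}

```text
clock: 16.7
ee_pos: [0.5113, 0.2839, 0.2281]
tool_rot: [[0.053, 0.999, -0.0], [0.999, -0.053, -0.0], [-0.0, -0.0, -1.0]]
contact_force: [-0.3, -0.9, 0.7]
grip_width: -0.001
```

Request:
{"api": "drive_tool", "payload": {
  "targets": [
    [[0,0,2,0,0,0,0],[0,0,2,0,0,0,0],[0,0,2,0,0,0,0],[0,0,1,0,0,0,0],[0,0,0,0,0,0,0]]
  ]
}}

```text
clock: 17.2
ee_pos: [0.5102, 0.281, 0.1568]
tool_rot: [[0.056, 0.998, -0.004], [0.998, -0.056, -0.002], [-0.002, -0.003, -1.0]]
contact_force: [0.6, -0.5, 0.1]
grip_width: -0.0
```

Request:
{"api": "drive_tool", "payload": {
  "targets": [
    [[0,0,0,0,0,0,0],[0,0,0,0,0,0,0]]
  ]
}}

```text
clock: 17.4
ee_pos: [0.5122, 0.2827, 0.1595]
tool_rot: [[0.055, 0.998, 0.002], [0.998, -0.055, 0.001], [0.001, 0.002, -1.0]]
contact_force: [0.4, -0.1, 0.6]
grip_width: 0.001
```

```bash
cat > sf.py <<'E'
import numpy as np
from bench import manip
o=manip.get_obs(); d=o["ee_pos"][:2]-[.5065,.1908]
print("slot-frame mm x %.1f eta %.1f z %.1f"%(1000*(d@[.9985,-.055]),1000*(d@[.055,.9985]),1000*o["ee_pos"][2]),o["contact_force"].round(1),o["clock"],o["grip_width"])
E
python3 snap.py 9; python3 sf.py; python3 crop.py scene9 150 290 240 380 5 s9
```

```text
17.5 [0.5121 0.2829 0.1595] [[0.05503416834793677, 0.9984824975812786, 0.0019855321963633504], [0.9984840037952325, -0.055035958958989065, 0.0008587121208916736], [0.0009666846916420382, 0.0019352636296657124, -0.9999976601349578]] [ 0.0499  0.9709 -0.1387] [ 0.0134  0.0369 -0.0232] 0.0020893549777913226 [ 0.4325  0.3813  1.5858 -0.0001  1.1724  0.4875]
slot-frame mm x 0.6 eta 92.2 z 159.5 [ 0.   1.  -0.1] 17.5 0.0020893549777913226
```

View pics/s9.png

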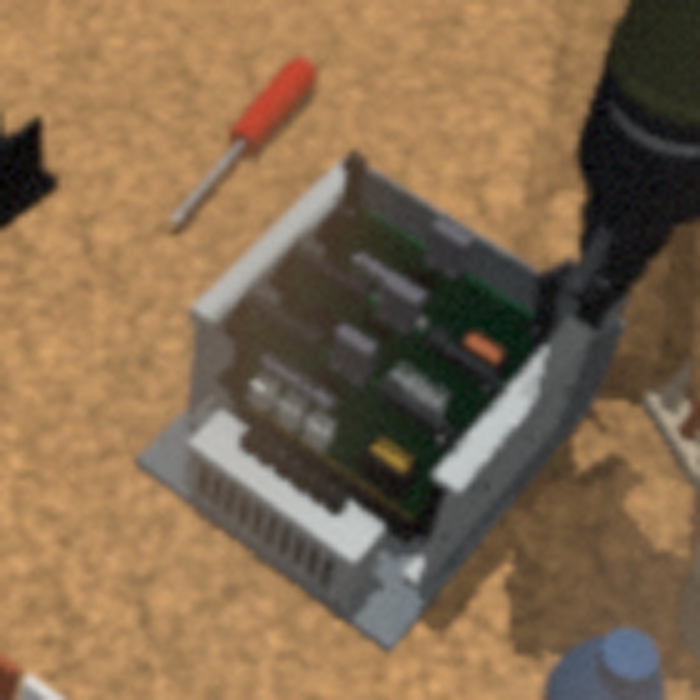

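Request:
{"api": "drive_tool", "payload": {
  "targets": [
    [[-0.4,0,0.4,0,0,0,0],[-0.4,0,0,0,0,0,0],[-0.6,0,-0.1,0,0,0,0],[-0.6,0,-0.2,0,0,0,0],[0,0,0,0,0,0,0]]
  ]
}}

```text
clock: 18.0
ee_pos: [0.5106, 0.2623, 0.158]
tool_rot: [[0.056, 0.998, 0.001], [0.998, -0.056, 0.001], [0.001, 0.001, -1.0]]
contact_force: [-0.1, 2.6, 0.2]
grip_width: 0.0
```

```bash
python3 sf.py
```

```text
slot-frame mm x 0.2 eta 71.6 z 158.0 [-0.1  2.6  0.2] 18.0 0.0003419866964063173
```

The fingertip is pushing the lever at 2.6 N, as expected. I'll continue along the arc.

Request:
{"api": "drive_tool", "payload": {
  "targets": [
    [[-0.65,0,-0.05,0,0,0,0],[-0.65,0,0,0,0,0,0],[-0.65,0,0.2,0,0,0,0],[-0.65,0,0.2,0,0,0,0],[0,0,0,0,0,0,0]]
  ]
}}

```text
clock: 18.5
ee_pos: [0.5089, 0.2359, 0.1538]
tool_rot: [[0.056, 0.998, -0.0], [0.998, -0.056, -0.0], [-0.0, -0.0, -1.0]]
contact_force: [0.2, 2.5, 0.8]
grip_width: -0.002
```

Request:
{"api": "drive_tool", "payload": {
  "targets": [
    [[-0.5,0,0.35,0,0,0,0],[-0.5,0,0.4,0,0,0,0],[0,0,0,0,0,0,0]]
  ]
}}

```text
clock: 18.8
ee_pos: [0.5089, 0.2272, 0.1466]
tool_rot: [[0.055, 0.998, 0.001], [0.998, -0.055, 0.002], [0.002, 0.001, -1.0]]
contact_force: [0.8, 4.0, 2.3]
grip_width: 0.003
```

```bash
python3 snap.py 10; python3 sf.py; python3 crop.py scene10 150 290 240 380 5 s10
```

```text
18.9 [0.5088 0.227  0.1467] [[0.05498349958823194, 0.9984866465410378, 0.0011097081883601533], [0.9984869965460317, -0.05498426318659535, 0.0006697240567084874], [0.0007297270145798341, 0.00107120542364216, -0.9999991600083593]] [0.61  4.801 2.279] [ 0.6801 -0.0833 -0.0646] -0.0011733039100290654 [0.3436 0.3595 1.6612 0.0003 1.1197 0.3985]
slot-frame mm x 0.3 eta 36.3 z 146.7 [0.6 4.8 2.3] 18.9 -0.0011733039100290654
```

View pics/s10.png

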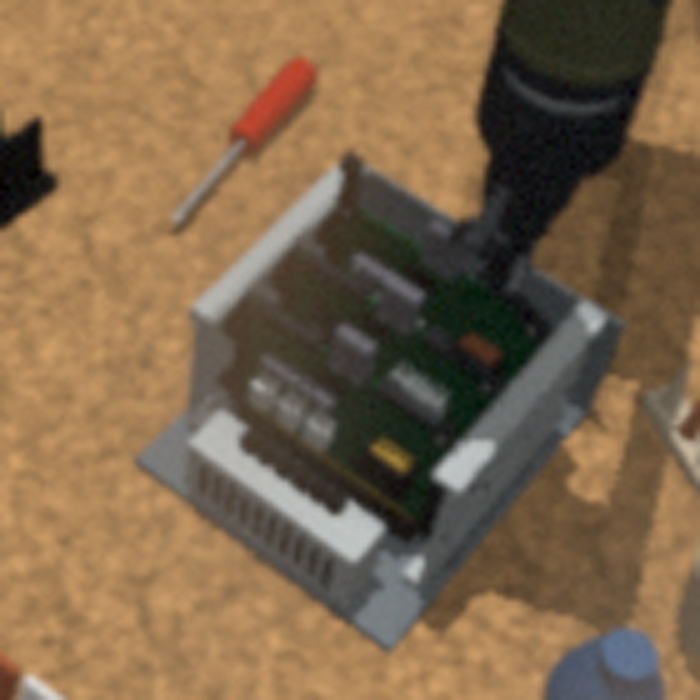

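The left lever is down to about 1.2 rad. Now the right lever, passing over the top.

Request:
{"api": "drive_tool", "payload": {
  "targets": [
    [[0.1,0,-0.5,0,0,0,0],[0,0,-2,0,0,0,0],[0,0,-2,0,0,0,0],[-2,0,0,0,0,0,0],[-3,0,0,0,0,0,0]]
  ]
}}

```text
clock: 19.4
ee_pos: [0.5055, 0.1773, 0.1919]
tool_rot: [[0.052, 0.999, 0.0], [0.999, -0.052, -0.002], [-0.002, 0.0, -1.0]]
contact_force: [-0.3, -0.4, -0.2]
grip_width: -0.001
```

Request:
{"api": "drive_tool", "payload": {
  "targets": [
    [[-3,0,0,0,0,0,0],[-3,0,0,0,0,0,0],[-1.9,0,0,0,0,0,0],[0,0,0,0,0,0,0],[0,0,0,0,0,0,0]]
  ]
}}

```text
clock: 19.9
ee_pos: [0.5007, 0.0982, 0.1912]
tool_rot: [[0.056, 0.998, -0.001], [0.998, -0.056, -0.001], [-0.001, -0.001, -1.0]]
contact_force: [-1.0, 1.3, 0.9]
grip_width: -0.002
```

```bash
python3 snap.py 11; python3 sf.py; python3 crop.py scene11 150 290 240 380 5 s11
```

```text
20.0 [0.5011 0.0993 0.1913] [[0.05457723186013257, 0.9985093688177062, -0.0006050997862223647], [0.9985095201509194, -0.05457737354227436, -0.0002201481493329876], [-0.00025284474669987777, -0.0005921828205946494, -0.999999792694499]] [ 0.3748 -0.6963 -1.0776] [ 0.021  -0.0021 -0.0177] -0.003551684903241319 [ 0.113   0.2541  1.6951 -0.0002  1.193   0.1676]
slot-frame mm x -0.4 eta -91.7 z 191.3 [ 0.4 -0.7 -1.1] 20.0 -0.003551684903241319
```

View pics/s11.png

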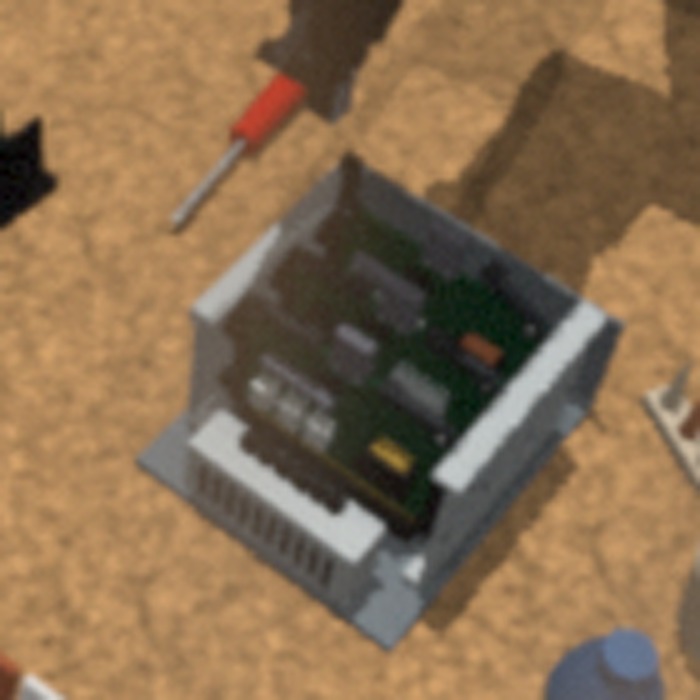

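The left lever now leans well inward, with its end at about (495,268); the right one still stands at (350,165). I'll repeat the motion mirrored.

Request:
{"api": "drive_tool", "payload": {
  "targets": [
    [[0,0,1.5,0,0,0,0],[0,0,1.5,0,0,0,0],[0,0,0.6,0,0,0,0],[0,0,0,0,0,0,0],[0,0,0,0,0,0,0]]
  ]
}}

```text
clock: 20.5
ee_pos: [0.5015, 0.0994, 0.1556]
tool_rot: [[0.054, 0.999, 0.0], [0.999, -0.054, -0.0], [-0.0, 0.0, -1.0]]
contact_force: [0.4, -0.1, 0.1]
grip_width: 0.002
```

Request:
{"api": "drive_tool", "payload": {
  "targets": [
    [[0.4,0,0,0,0,0,0],[0.4,0,0,0,0,0,0],[0.6,0,-0.1,0,0,0,0],[0.6,0,-0.2,0,0,0,0],[0,0,0,0,0,0,0]]
  ]
}}

```text
clock: 21.0
ee_pos: [0.5026, 0.1197, 0.1587]
tool_rot: [[0.054, 0.999, 0.001], [0.999, -0.054, 0.0], [0.0, 0.001, -1.0]]
contact_force: [-0.5, -1.3, -0.5]
grip_width: -0.002
```

```bash
python3 sf.py
```

```text
slot-frame mm x -0.0 eta -71.2 z 158.7 [-0.5 -1.3 -0.5] 21.0 -0.0020332141758505513
```

Request:
{"api": "drive_tool", "payload": {
  "targets": [
    [[0.65,0,-0.05,0,0,0,0],[0.65,0,0,0,0,0,0],[0.65,0,0.2,0,0,0,0],[0.65,0,0.2,0,0,0,0],[0,0,0,0,0,0,0]]
  ]
}}

```text
clock: 21.5
ee_pos: [0.5038, 0.1461, 0.1546]
tool_rot: [[0.054, 0.999, -0.0], [0.999, -0.054, 0.001], [0.001, -0.0, -1.0]]
contact_force: [0.8, 0.6, -0.6]
grip_width: -0.0
```

Request:
{"api": "drive_tool", "payload": {
  "targets": [
    [[0.5,0,0.35,0,0,0,0],[0.4,0,0.4,0,0,0,0],[0,0,0,0,0,0,0]]
  ]
}}

```text
clock: 21.8
ee_pos: [0.5044, 0.154, 0.147]
tool_rot: [[0.055, 0.999, -0.0], [0.999, -0.055, -0.0], [-0.0, -0.0, -1.0]]
contact_force: [-0.2, -1.8, 1.5]
grip_width: 0.003
```

```bash
python3 sf.py
```

```text
slot-frame mm x -0.1 eta -36.9 z 147.0 [-0.2 -1.8  1.5] 21.8 0.003494950208659399
```

Request:
{"api": "drive_tool", "payload": {
  "targets": [
    [[0.25,0,0.3,0,0,0,0],[0.2,0,0.3,0,0,0,0],[0,0,0,0,0,0,0]]
  ]
}}

```text
clock: 22.1
ee_pos: [0.5047, 0.1587, 0.1413]
tool_rot: [[0.055, 0.998, 0.0], [0.998, -0.055, 0.001], [0.001, 0.0, -1.0]]
contact_force: [0.4, -0.3, 0.9]
grip_width: 0.002
```

```bash
python3 snap.py 12; python3 sf.py; python3 crop.py scene12 150 290 240 380 5 s12
```

```text
22.2 [0.5046 0.159  0.1414] [[0.05534976587304972, 0.9984670214728569, 0.00010221995961317181], [0.9984662411297934, -0.05534985045816082, 0.0012487507359383052], [0.0012524942873527818, 3.2945117975381055e-05, -0.9999992150860315]] [ 1.3858 -0.9484  0.1784] [-0.177  -0.0631  0.0049] 0.0012321499443889304 [0.2245 0.3306 1.7261 0.0014 1.0845 0.2792]
slot-frame mm x -0.1 eta -31.9 z 141.4 [ 1.4 -0.9  0.2] 22.2 0.0012321499443889304
```

View pics/s12.png

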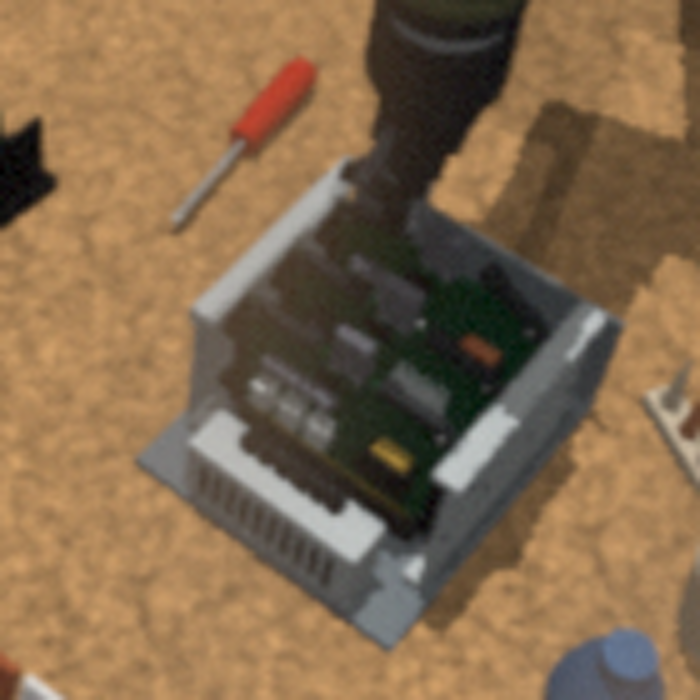

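Request:
{"api": "drive_tool", "payload": {
  "targets": [
    [[0.05,0,0.2,0,0,0,0],[0,0,0,0,0,0,0]]
  ]
}}

```text
clock: 22.4
ee_pos: [0.5048, 0.1594, 0.1396]
tool_rot: [[0.055, 0.998, 0.001], [0.998, -0.055, 0.001], [0.001, 0.0, -1.0]]
contact_force: [0.2, -0.6, 2.5]
grip_width: -0.0
```

Request:
{"api": "drive_tool", "payload": {
  "targets": [
    [[0.05,0,0.15,0,0,0,0],[0,0,0,0,0,0,0]]
  ]
}}

```text
clock: 22.6
ee_pos: [0.5048, 0.1598, 0.1381]
tool_rot: [[0.055, 0.998, 0.001], [0.998, -0.055, 0.001], [0.001, 0.001, -1.0]]
contact_force: [-0.3, 0.0, 3.7]
grip_width: -0.005
```

```bash
python3 sf.py
```

```text
slot-frame mm x 0.0 eta -31.1 z 138.1 [-0.3  0.   3.7] 22.6 -0.0048982340496299915
```

The right lever starts to draw at 3.7 N. Now the left.

Request:
{"api": "drive_tool", "payload": {
  "targets": [
    [[-0.1,0,-1,0,0,0,0],[0,0,-2.5,0,0,0,0],[2,0,-0.5,0,0,0,0],[2.4,0,0,0,0,0,0],[2,0,0,0,0,0,0]]
  ]
}}

```text
clock: 23.1
ee_pos: [0.5083, 0.2231, 0.1787]
tool_rot: [[0.056, 0.998, 0.001], [0.998, -0.056, 0.001], [0.001, 0.001, -1.0]]
contact_force: [-0.1, -0.3, -0.4]
grip_width: -0.001
```

Request:
{"api": "drive_tool", "payload": {
  "targets": [
    [[0.1,0,0,0,0,0,0],[0,0,0,0,0,0,0],[0,0,0,0,0,0,0]]
  ]
}}

```text
clock: 23.4
ee_pos: [0.5077, 0.2224, 0.1777]
tool_rot: [[0.055, 0.998, -0.001], [0.998, -0.055, -0.001], [-0.001, -0.001, -1.0]]
contact_force: [-0.7, 0.2, -0.8]
grip_width: -0.0
```

```bash
python3 snap.py 13; python3 sf.py; python3 crop.py scene13 150 290 240 380 5 s13
```

```text
23.5 [0.5079 0.2223 0.1778] [[0.05574890193632106, 0.9984446735685687, -0.000541992111151776], [0.9984446653755851, -0.05574918781709519, -0.0005274853270347555], [-0.0005568805351634209, -0.0005117424042853549, -0.9999997140018497]] [-0.2674  0.5975 -0.6604] [ 0.0167  0.0082 -0.0355] 0.0015052667198201775 [ 0.3366  0.3253  1.6251 -0.0003  1.1919  0.3925]
slot-frame mm x -0.3 eta 31.5 z 177.8 [-0.3  0.6 -0.7] 23.5 0.0015052667198201775
```

View pics/s13.png

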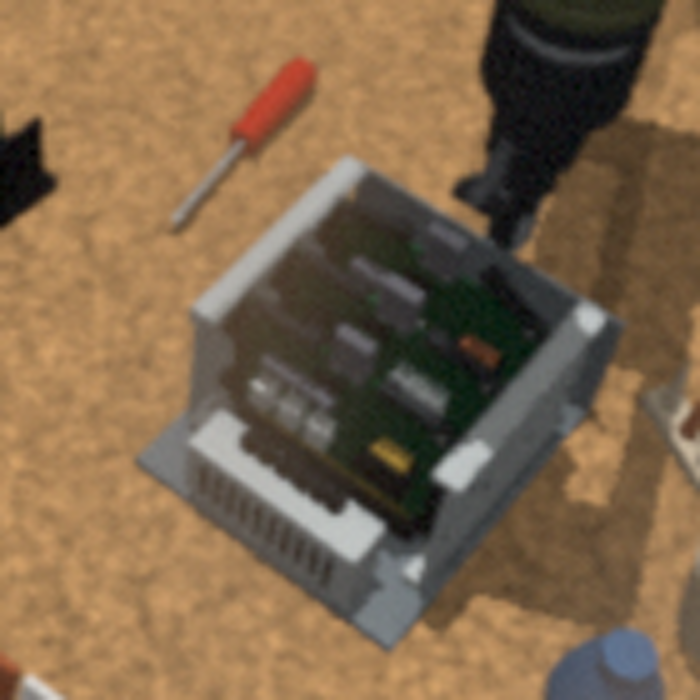

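Request:
{"api": "drive_tool", "payload": {
  "targets": [
    [[0.1,0,1.5,0,0,0,0],[0,0,1.3,0,0,0,0],[0,0,0.3,0,0,0,0],[0,0,0,0,0,0,0]]
  ]
}}

```text
clock: 23.9
ee_pos: [0.508, 0.2234, 0.1467]
tool_rot: [[0.056, 0.998, -0.001], [0.998, -0.056, -0.001], [-0.001, -0.001, -1.0]]
contact_force: [-0.6, 0.6, 0.3]
grip_width: -0.002
```

Request:
{"api": "drive_tool", "payload": {
  "targets": [
    [[0,0,0.3,0,0,0,0],[0,0,0.2,0,0,0,0],[0,0,0,0,0,0,0]]
  ]
}}

```text
clock: 24.2
ee_pos: [0.5086, 0.2242, 0.1423]
tool_rot: [[0.055, 0.998, 0.001], [0.998, -0.055, 0.0], [0.0, 0.001, -1.0]]
contact_force: [-0.0, -0.8, 1.0]
grip_width: 0.0
```

```bash
python3 sf.py
```

```text
slot-frame mm x 0.3 eta 33.5 z 142.3 [-0.  -0.8  1. ] 24.2 0.0003801747758169015
```

Request:
{"api": "drive_tool", "payload": {
  "targets": [
    [[-0.1,0,0.2,0,0,0,0],[-0.05,0,0.2,0,0,0,0],[0,0,0,0,0,0,0]]
  ]
}}

```text
clock: 24.5
ee_pos: [0.5085, 0.2225, 0.138]
tool_rot: [[0.055, 0.998, 0.001], [0.998, -0.055, -0.0], [-0.0, 0.001, -1.0]]
contact_force: [-0.2, -1.5, 3.3]
grip_width: -0.001
```

Request:
{"api": "drive_tool", "payload": {
  "targets": [
    [[-0.05,0,0.15,0,0,0,0],[0,0,0,0,0,0,0]]
  ]
}}

```text
clock: 24.7
ee_pos: [0.5084, 0.2222, 0.1366]
tool_rot: [[0.055, 0.998, 0.001], [0.998, -0.055, -0.0], [0.0, 0.001, -1.0]]
contact_force: [0.6, -2.0, 4.3]
grip_width: 0.002
```

Request:
{"api": "drive_tool", "payload": {
  "targets": [
    [[-0.05,0,0.15,0,0,0,0],[0,0,0,0,0,0,0]]
  ]
}}

```text
clock: 24.9
ee_pos: [0.5084, 0.2218, 0.1351]
tool_rot: [[0.055, 0.998, 0.001], [0.998, -0.055, 0.0], [0.0, 0.001, -1.0]]
contact_force: [0.9, -2.3, 5.6]
grip_width: -0.0
```

```bash
python3 sf.py
```

```text
slot-frame mm x 0.2 eta 31.0 z 135.1 [ 0.9 -2.3  5.6] 24.9 -0.0004748238385638679
```

Request:
{"api": "drive_tool", "payload": {
  "targets": [
    [[-0.05,0,0.15,0,0,0,0],[0,0,0.15,0,0,0,0],[0,0,0,0,0,0,0]]
  ]
}}

```text
clock: 25.2
ee_pos: [0.5082, 0.2213, 0.1321]
tool_rot: [[0.055, 0.998, 0.0], [0.998, -0.055, 0.0], [0.0, 0.0, -1.0]]
contact_force: [0.1, -1.0, 4.9]
grip_width: -0.002
```

Request:
{"api": "drive_tool", "payload": {
  "targets": [
    [[0.05,0,-1,0,0,0,0],[0,0,-2.5,0,0,0,0],[-2,0,-1,0,0,0,0],[-2.4,0,0,0,0,0,0],[-1.8,0,0,0,0,0,0]]
  ]
}}

```text
clock: 25.7
ee_pos: [0.5042, 0.1595, 0.1775]
tool_rot: [[0.055, 0.999, -0.0], [0.999, -0.055, 0.001], [0.001, -0.0, -1.0]]
contact_force: [-0.2, -0.3, -0.1]
grip_width: -0.003
```

Request:
{"api": "drive_tool", "payload": {
  "targets": [
    [[0,0,0,0,0,0,0],[0,0,1,0,0,0,0],[0,0,1.5,0,0,0,0],[0,0,0.8,0,0,0,0],[0,0,0,0,0,0,0]]
  ]
}}

```text
clock: 26.2
ee_pos: [0.5032, 0.1603, 0.1421]
tool_rot: [[0.054, 0.999, -0.004], [0.999, -0.054, -0.0], [-0.001, -0.004, -1.0]]
contact_force: [-0.3, 0.6, 0.3]
grip_width: 0.001
```

```bash
python3 sf.py
```

```text
slot-frame mm x -1.6 eta -30.6 z 142.1 [-0.3  0.6  0.3] 26.2 0.001114232758363514
```

Request:
{"api": "drive_tool", "payload": {
  "targets": [
    [[0,0,0.4,0,0,0,0],[0,0,0.3,0,0,0,0],[0,0,0,0,0,0,0]]
  ]
}}

```text
clock: 26.5
ee_pos: [0.505, 0.1604, 0.1371]
tool_rot: [[0.055, 0.998, 0.001], [0.998, -0.055, 0.001], [0.001, 0.001, -1.0]]
contact_force: [-0.2, 0.8, 0.3]
grip_width: -0.0
```

Request:
{"api": "drive_tool", "payload": {
  "targets": [
    [[0,0,0.2,0,0,0,0],[0,0,0.15,0,0,0,0],[0,0,0,0,0,0,0]]
  ]
}}

```text
clock: 26.8
ee_pos: [0.5052, 0.1605, 0.1339]
tool_rot: [[0.055, 0.998, 0.002], [0.998, -0.055, 0.001], [0.001, 0.001, -1.0]]
contact_force: [-0.1, 3.4, 4.3]
grip_width: -0.002
```

```bash
python3 sf.py
```

```text
slot-frame mm x 0.4 eta -30.3 z 133.9 [-0.1  3.4  4.3] 26.8 -0.002248636124177559
```

Request:
{"api": "drive_tool", "payload": {
  "targets": [
    [[0.05,0,0.15,0,0,0,0],[0.05,0,0.1,0,0,0,0],[0,0,0,0,0,0,0]]
  ]
}}

```text
clock: 27.1
ee_pos: [0.5053, 0.1611, 0.1313]
tool_rot: [[0.055, 0.998, 0.001], [0.998, -0.055, 0.0], [0.0, 0.001, -1.0]]
contact_force: [-0.8, 2.7, 4.3]
grip_width: -0.003
```

Request:
{"api": "drive_tool", "payload": {
  "targets": [
    [[0.05,0,0.15,0,0,0,0],[0,0,0.1,0,0,0,0],[0,0,0,0,0,0,0]]
  ]
}}

```text
clock: 27.4
ee_pos: [0.5053, 0.1615, 0.1289]
tool_rot: [[0.055, 0.998, 0.001], [0.998, -0.055, 0.0], [0.001, 0.001, -1.0]]
contact_force: [0.4, 3.7, 5.1]
grip_width: 0.001
```

```bash
python3 sf.py
```

```text
slot-frame mm x 0.4 eta -29.3 z 128.9 [0.4 3.7 5.1] 27.4 0.0005312273208329508
```

Back to the left lever.

Request:
{"api": "drive_tool", "payload": {
  "targets": [
    [[-0.05,0,-1,0,0,0,0],[0,0,-2.5,0,0,0,0],[2,0,-1,0,0,0,0],[2.4,0,0,0,0,0,0],[1.5,0,0,0,0,0,0]]
  ]
}}

```text
clock: 27.9
ee_pos: [0.508, 0.2201, 0.174]
tool_rot: [[0.055, 0.998, 0.001], [0.998, -0.055, -0.001], [-0.001, 0.001, -1.0]]
contact_force: [-0.2, -0.9, 0.3]
grip_width: -0.001
```

Request:
{"api": "drive_tool", "payload": {
  "targets": [
    [[0,0,0,0,0,0,0],[0,0,1,0,0,0,0],[0,0,1.5,0,0,0,0],[0,0,1,0,0,0,0],[0,0,0,0,0,0,0]]
  ]
}}

```text
clock: 28.4
ee_pos: [0.5061, 0.2183, 0.136]
tool_rot: [[0.056, 0.998, -0.005], [0.998, -0.056, -0.002], [-0.002, -0.005, -1.0]]
contact_force: [-0.4, 0.2, -0.1]
grip_width: -0.004
```

Request:
{"api": "drive_tool", "payload": {
  "targets": [
    [[0,0,0.3,0,0,0,0],[0,0,0.2,0,0,0,0],[0,0,0,0,0,0,0]]
  ]
}}

```text
clock: 28.7
ee_pos: [0.5082, 0.2196, 0.1336]
tool_rot: [[0.055, 0.998, 0.001], [0.998, -0.055, -0.0], [0.0, 0.001, -1.0]]
contact_force: [-0.3, 1.1, 0.2]
grip_width: 0.001
```

```bash
python3 sf.py
```

```text
slot-frame mm x 0.1 eta 28.9 z 133.6 [-0.3  1.1  0.2] 28.7 0.0011957327272432694
```

Request:
{"api": "drive_tool", "payload": {
  "targets": [
    [[0,0,0.2,0,0,0,0],[0,0,0.15,0,0,0,0],[0,0,0,0,0,0,0]]
  ]
}}

```text
clock: 29.0
ee_pos: [0.5083, 0.2193, 0.1303]
tool_rot: [[0.055, 0.999, 0.001], [0.999, -0.055, -0.001], [-0.001, 0.001, -1.0]]
contact_force: [-0.4, -1.7, 3.0]
grip_width: 0.0
```

Request:
{"api": "drive_tool", "payload": {
  "targets": [
    [[0,0,0.15,0,0,0,0],[0,0,0.1,0,0,0,0],[0,0,0,0,0,0,0]]
  ]
}}

```text
clock: 29.3
ee_pos: [0.5083, 0.2192, 0.1278]
tool_rot: [[0.055, 0.998, 0.001], [0.998, -0.055, -0.001], [-0.001, 0.001, -1.0]]
contact_force: [0.5, -4.2, 5.1]
grip_width: -0.004
```

```bash
python3 sf.py
```

```text
slot-frame mm x 0.3 eta 28.4 z 127.8 [ 0.5 -4.2  5.1] 29.3 -0.003877724255402959
```

Request:
{"api": "drive_tool", "payload": {
  "targets": [
    [[-0.03,0,0.1,0,0,0,0],[0,0,0.1,0,0,0,0],[0,0,0,0,0,0,0]]
  ]
}}

```text
clock: 29.6
ee_pos: [0.5092, 0.2193, 0.1271]
tool_rot: [[0.055, 0.998, 0.003], [0.998, -0.055, 0.0], [0.0, 0.003, -1.0]]
contact_force: [-0.2, -3.8, 11.3]
grip_width: 0.003
```

Request:
{"api": "drive_tool", "payload": {
  "targets": [
    [[0,0,0.1,0,0,0,0],[0,0,0,0,0,0,0]]
  ]
}}

```text
clock: 29.8
ee_pos: [0.5092, 0.2195, 0.1267]
tool_rot: [[0.055, 0.998, 0.004], [0.998, -0.055, 0.001], [0.001, 0.004, -1.0]]
contact_force: [-1.3, -3.6, 15.4]
grip_width: 0.002
```

Request:
{"api": "drive_tool", "payload": {
  "targets": [
    [[0,0,0.1,0,0,0,0],[0,0,0,0,0,0,0]]
  ]
}}

```text
clock: 30.0
ee_pos: [0.5093, 0.2197, 0.126]
tool_rot: [[0.055, 0.998, 0.004], [0.998, -0.055, 0.001], [0.001, 0.004, -1.0]]
contact_force: [-2.2, -3.0, 17.6]
grip_width: -0.0
```

```bash
python3 sf.py
```

```text
slot-frame mm x 1.2 eta 29.0 z 126.0 [-2.2 -3.  17.6] 30.0 -0.00019717848532742598
```

The left lever seems to be at its stop (z 126.0, where I expected shut). I'll back off and press the right one home.

Request:
{"api": "drive_tool", "payload": {
  "targets": [
    [[0.05,0,-1,0,0,0,0],[0,0,-2.5,0,0,0,0],[-2,0,-1,0,0,0,0],[-2.4,0,0,0,0,0,0],[-1.4,0,0,0,0,0,0]]
  ]
}}

```text
clock: 30.5
ee_pos: [0.5045, 0.1614, 0.1686]
tool_rot: [[0.055, 0.998, 0.0], [0.998, -0.055, 0.001], [0.001, 0.0, -1.0]]
contact_force: [-0.5, 0.6, -0.5]
grip_width: -0.0
```

Request:
{"api": "drive_tool", "payload": {
  "targets": [
    [[0,0,0,0,0,0,0],[0,0,1,0,0,0,0],[0,0,1.5,0,0,0,0],[0,0,1,0,0,0,0],[0,0,0,0,0,0,0]]
  ]
}}

```text
clock: 31.0
ee_pos: [0.5032, 0.1624, 0.1311]
tool_rot: [[0.054, 0.999, -0.004], [0.999, -0.054, -0.001], [-0.001, -0.004, -1.0]]
contact_force: [0.6, 0.3, -0.7]
grip_width: 0.003
```

Request:
{"api": "drive_tool", "payload": {
  "targets": [
    [[0,0,0.3,0,0,0,0],[0,0,0.2,0,0,0,0],[0,0,0,0,0,0,0]]
  ]
}}

```text
clock: 31.3
ee_pos: [0.5052, 0.1624, 0.1286]
tool_rot: [[0.055, 0.998, 0.001], [0.998, -0.055, 0.0], [0.0, 0.001, -1.0]]
contact_force: [-0.4, 0.3, -0.0]
grip_width: 0.005
```

```bash
python3 sf.py
```

```text
slot-frame mm x 0.2 eta -28.5 z 128.6 [-0.4  0.3 -0. ] 31.3 0.004834450104999101
```

Request:
{"api": "drive_tool", "payload": {
  "targets": [
    [[0,0,0.15,0,0,0,0],[0,0,0.1,0,0,0,0],[0,0,0,0,0,0,0]]
  ]
}}

```text
clock: 31.6
ee_pos: [0.5054, 0.1625, 0.1265]
tool_rot: [[0.055, 0.998, 0.002], [0.998, -0.055, 0.001], [0.001, 0.001, -1.0]]
contact_force: [-0.1, 2.6, 4.0]
grip_width: 0.0
```

Request:
{"api": "drive_tool", "payload": {
  "targets": [
    [[0,0,0.1,0,0,0,0],[0,0,0,0,0,0,0]]
  ]
}}

```text
clock: 31.8
ee_pos: [0.5061, 0.1626, 0.1262]
tool_rot: [[0.055, 0.998, 0.003], [0.998, -0.055, 0.001], [0.001, 0.003, -1.0]]
contact_force: [-0.3, 1.1, 8.3]
grip_width: -0.001
```

```bash
python3 sf.py
```

```text
slot-frame mm x 1.2 eta -28.2 z 126.2 [-0.3  1.1  8.3] 31.8 -0.00089204222241885
```

Request:
{"api": "drive_tool", "payload": {
  "targets": [
    [[0,0,0.1,0,0,0,0],[0,0,0,0,0,0,0]]
  ]
}}

```text
clock: 32.0
ee_pos: [0.507, 0.1625, 0.126]
tool_rot: [[0.055, 0.998, 0.005], [0.998, -0.055, 0.001], [0.001, 0.005, -1.0]]
contact_force: [0.4, 1.6, 12.4]
grip_width: 0.001
```

Request:
{"api": "drive_tool", "payload": {
  "targets": [
    [[0,0,0.08,0,0,0,0],[0,0,0,0,0,0,0]]
  ]
}}

```text
clock: 32.2
ee_pos: [0.5071, 0.1625, 0.1257]
tool_rot: [[0.055, 0.998, 0.006], [0.998, -0.055, 0.001], [0.002, 0.006, -1.0]]
contact_force: [-0.1, 2.6, 14.9]
grip_width: -0.0
```

```bash
python3 sf.py
```

```text
slot-frame mm x 2.2 eta -28.2 z 125.7 [-0.1  2.6 14.9] 32.2 -0.00035704919364214113
```

Request:
{"api": "drive_tool", "payload": {
  "targets": [
    [[0,0,-1,0,0,0,0],[0,0,-3,0,0,0,0],[0,0,-4,0,0,0,0],[-4,0,-4,0,0,0,0],[-4,0,0,0,0,0,0]]
  ]
}}

```text
clock: 32.7
ee_pos: [0.5038, 0.0869, 0.2435]
tool_rot: [[0.052, 0.999, 0.01], [0.999, -0.052, 0.0], [0.001, 0.01, -1.0]]
contact_force: [0.6, -0.2, -0.4]
grip_width: -0.001
```

Request:
{"api": "drive_tool", "payload": {
  "targets": [
    [[-5,0,0,0,0,0,0],[-5,0,0,0,0,0,0],[-4,0,0,0,0,0,0],[0,0,0,0,0,0,0]]
  ]
}}

```text
clock: 33.1
ee_pos: [0.492, -0.0578, 0.2383]
tool_rot: [[0.061, 0.998, -0.001], [0.998, -0.061, -0.003], [-0.003, -0.001, -1.0]]
contact_force: [-0.3, 0.2, 0.1]
grip_width: -0.002
```

```bash
python3 snap.py 14; python3 crop.py scene14 180 280 265 365 6 s14;python3 crop.py top14 170 265 145 240 6 t14
```

```text
33.2 [ 0.4922 -0.0539  0.2382] [[0.05787207550505713, 0.9983231938150381, -0.0012741929519847948], [0.9983239449764034, -0.057871575006411845, 0.0004262546519855698], [0.00035180035255532726, -0.0012967255758906842, -0.9999990973692389]] [-0.5482  0.0586 -0.7087] [ 0.0413 -0.0282 -0.0179] -0.001396465723407543 [-0.1944  0.1902  1.6541  0.0002  1.2986 -0.1366]
```

View pics/s14.png

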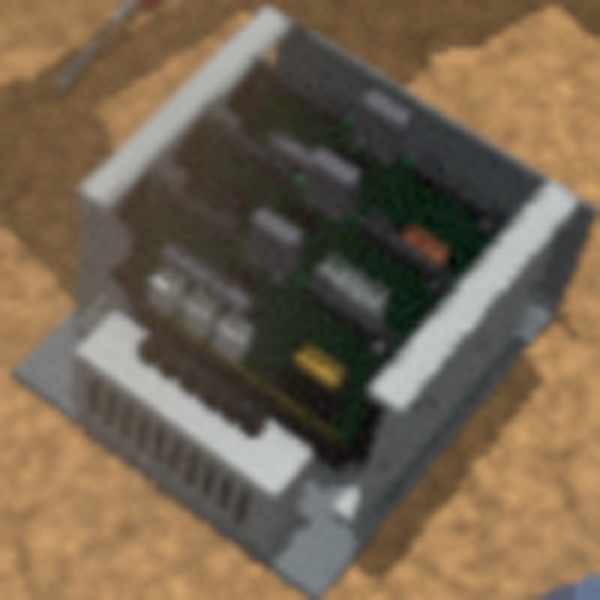

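View pics/t14.png

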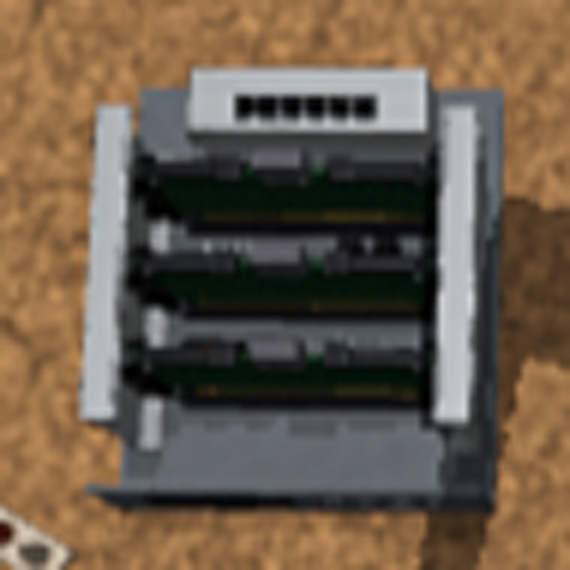

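All three boards now look alike, with levers lying flat and tabs at rows 160/252/350 in the top crop. Next I'll compare tab and lever heights with the fitted boards, using averaged depth.

```bash
python3 - <<'E'
from h import *
from bench import manip
Z=[]
S=[]
for i in range(8):
    c=manip.capture("top"); z=c["z_map"].copy(); z[(z<.9)|(z>1.6)]=np.nan; Z.append(z)
c["z_map"]=np.nanmedian(Z,0); P=cloud(c)
for i in range(8):
    s=manip.capture("scene"); z=s["z_map"].copy(); z[(z<.5)|(z>2.)]=np.nan; S.append(z)
s["z_map"]=np.nanmedian(S,0); Q=cloud(s)
np.savez("pics/avg.npz",P=P,Q=Q)
sl=np.array([.5065,.1908]);ex=np.array([.9985,-.055]);ey=np.array([.055,.9985])
for nm,A in(("top",P),("scene",Q)):
  d=A[...,:2]-sl; X=d@ex; Y=d@ey; h=A[...,2]
  for k in(0,1,2):
    r=[]
    for y0,y1 in((-60,-52),(-52,-44),(-44,-36),(-36,-28),(-28,-20),(-11,11),(20,28),(28,36),(36,44),(44,52),(52,60)):
        m=(abs(X-.045*k)<.0045)&(Y*1000>y0)&(Y*1000<y1)&(h>.105)&(h<.18)
        r.append("%.1f(%d)"%(1000*np.percentile(h[m],70),m.sum()) if m.sum()>1 else "-")
    print(nm,k,r)
print(manip.get_obs()["clock"])
E
```

```text
top 0 ['126.5(6)', '125.2(9)', '126.8(9)', '127.6(10)', '129.7(7)', '150.9(24)', '128.5(10)', '127.6(9)', '126.5(8)', '126.7(6)', '126.1(7)']
top 1 ['128.0(9)', '128.2(9)', '126.6(9)', '129.9(10)', '129.8(8)', '151.3(25)', '130.1(9)', '129.4(9)', '127.2(9)', '126.8(8)', '126.4(10)']
top 2 ['128.0(10)', '127.3(11)', '127.8(11)', '129.7(12)', '130.8(9)', '151.3(30)', '130.4(10)', '128.7(9)', '127.1(11)', '127.5(11)', '127.6(10)']
scene 0 ['125.9(13)', '125.0(16)', '125.4(13)', '127.8(15)', '128.6(17)', '144.9(82)', '128.9(14)', '126.2(17)', '125.7(17)', '125.7(15)', '126.1(15)']
scene 1 ['126.0(14)', '127.7(17)', '127.6(15)', '128.2(14)', '129.5(20)', '147.2(82)', '130.1(14)', '128.7(19)', '127.4(17)', '127.1(15)', '126.9(16)']
scene 2 ['127.7(14)', '126.9(14)', '127.1(16)', '127.0(15)', '130.4(19)', '146.6(84)', '130.5(17)', '129.7(17)', '127.2(18)', '127.6(15)', '126.8(17)']
34.0<stdin>:7: RuntimeWarning: All-NaN slice encountered
<stdin>:10: RuntimeWarning: All-NaN slice encountered
```

The new board is level and as low as the fitted ones, with the levers at the same height. As the task advises, I'll press both once more, left first.

Request:
{"api": "drive_tool", "payload": {
  "targets": [
    [[3,0,0,0,0,0,0],[4,0,0,0,0,0,0],[4,0,0,0,0,0,0],[4,0,0,0,0,0,0],[4,0,0,0,0,0,0]]
  ]
}}

```text
clock: 34.5
ee_pos: [0.5034, 0.1381, 0.2386]
tool_rot: [[0.056, 0.998, 0.0], [0.998, -0.056, 0.0], [0.0, 0.0, -1.0]]
contact_force: [0.7, -0.4, 0.7]
grip_width: -0.003
```

Request:
{"api": "drive_tool", "payload": {
  "targets": [
    [[4,0,0,0,0,0,0],[3,0,0,0,0,0,0],[1,0,0,0,0,0,0],[0,0,0,0,0,0,0],[0,0,0,0,0,0,0]]
  ]
}}

```text
clock: 35.0
ee_pos: [0.5076, 0.2157, 0.2383]
tool_rot: [[0.055, 0.998, -0.001], [0.998, -0.055, -0.001], [-0.001, -0.0, -1.0]]
contact_force: [-0.0, -0.6, -0.7]
grip_width: -0.001
```

```bash
python3 sf.py
```

```text
slot-frame mm x -0.3 eta 24.9 z 238.3 [-0.  -0.6 -0.7] 35.0 -0.0012190182304209205
```

Request:
{"api": "drive_tool", "payload": {
  "targets": [
    [[0.4,0,2,0,0,0,0],[0,0,3,0,0,0,0],[0,0,3,0,0,0,0],[0,0,1,0,0,0,0],[0,0,0,0,0,0,0]]
  ]
}}

```text
clock: 35.5
ee_pos: [0.5069, 0.2188, 0.1471]
tool_rot: [[0.057, 0.998, -0.004], [0.998, -0.057, -0.002], [-0.002, -0.004, -1.0]]
contact_force: [-0.1, -0.1, 0.2]
grip_width: -0.001
```

Request:
{"api": "drive_tool", "payload": {
  "targets": [
    [[0,0,0.5,0,0,0,0],[0,0,0.5,0,0,0,0],[0,0,0.3,0,0,0,0],[0,0,0,0,0,0,0],[0,0,0,0,0,0,0]]
  ]
}}

```text
clock: 36.0
ee_pos: [0.5082, 0.2207, 0.1358]
tool_rot: [[0.055, 0.998, 0.001], [0.998, -0.055, 0.0], [0.0, 0.001, -1.0]]
contact_force: [0.7, -0.2, 0.2]
grip_width: -0.0
```

```bash
python3 sf.py
```

```text
slot-frame mm x 0.0 eta 30.0 z 135.8 [ 0.7 -0.2  0.2] 36.0 -5.5821268459764476e-05
```

Request:
{"api": "drive_tool", "payload": {
  "targets": [
    [[-0.1,0,0.4,0,0,0,0],[0,0,0.3,0,0,0,0],[0,0,0.1,0,0,0,0],[0,0,0,0,0,0,0]]
  ]
}}

```text
clock: 36.4
ee_pos: [0.5077, 0.2195, 0.1271]
tool_rot: [[0.055, 0.998, -0.001], [0.998, -0.055, -0.0], [-0.0, -0.001, -1.0]]
contact_force: [-0.2, 0.8, -1.4]
grip_width: -0.002
```

Request:
{"api": "drive_tool", "payload": {
  "targets": [
    [[0,0,0.1,0,0,0,0],[0,0,0.1,0,0,0,0],[0,0,0,0,0,0,0]]
  ]
}}

```text
clock: 36.7
ee_pos: [0.5087, 0.2197, 0.1263]
tool_rot: [[0.055, 0.998, 0.002], [0.998, -0.055, 0.0], [0.0, 0.002, -1.0]]
contact_force: [0.5, -0.5, 3.4]
grip_width: 0.001
```

```bash
python3 sf.py
```

```text
slot-frame mm x 0.6 eta 29.0 z 126.3 [ 0.5 -0.5  3.4] 36.7 0.0007595296298003316
```

Request:
{"api": "drive_tool", "payload": {
  "targets": [
    [[0,0,0.1,0,0,0,0],[0,0,0.05,0,0,0,0],[0,0,0,0,0,0,0]]
  ]
}}

```text
clock: 37.0
ee_pos: [0.5089, 0.2197, 0.126]
tool_rot: [[0.055, 0.998, 0.003], [0.998, -0.055, 0.001], [0.001, 0.003, -1.0]]
contact_force: [-2.3, -1.5, 11.0]
grip_width: -0.003
```

Request:
{"api": "drive_tool", "payload": {
  "targets": [
    [[0,0,0.05,0,0,0,0],[0,0,0,0,0,0,0]]
  ]
}}

```text
clock: 37.2
ee_pos: [0.5089, 0.2197, 0.1258]
tool_rot: [[0.055, 0.998, 0.003], [0.998, -0.055, 0.001], [0.001, 0.003, -1.0]]
contact_force: [-2.8, -1.5, 14.8]
grip_width: -0.002
```

```bash
python3 sf.py
```

```text
slot-frame mm x 0.9 eta 29.0 z 125.8 [-2.8 -1.5 14.8] 37.2 -0.0016720840510302927
```

That is a firm stop at z 125.8. Now the right lever.

Request:
{"api": "drive_tool", "payload": {
  "targets": [
    [[0,0,-1,0,0,0,0],[0,0,-2.5,0,0,0,0],[-2,0,-1,0,0,0,0],[-2.4,0,0,0,0,0,0],[-1.4,0,0,0,0,0,0]]
  ]
}}

```text
clock: 37.7
ee_pos: [0.5046, 0.1606, 0.1689]
tool_rot: [[0.055, 0.998, 0.0], [0.998, -0.055, -0.0], [-0.0, 0.0, -1.0]]
contact_force: [0.4, 0.9, -0.0]
grip_width: -0.002
```

Request:
{"api": "drive_tool", "payload": {
  "targets": [
    [[0,0,0,0,0,0,0],[0,0,1,0,0,0,0],[0,0,1.5,0,0,0,0],[0,0,1,0,0,0,0],[0,0,0,0,0,0,0]]
  ]
}}

```text
clock: 38.2
ee_pos: [0.5031, 0.162, 0.1312]
tool_rot: [[0.054, 0.999, -0.005], [0.999, -0.054, -0.001], [-0.001, -0.004, -1.0]]
contact_force: [-0.5, 0.2, -0.0]
grip_width: -0.001
```

Request:
{"api": "drive_tool", "payload": {
  "targets": [
    [[0,0,0.3,0,0,0,0],[0,0,0.2,0,0,0,0],[0,0,0.1,0,0,0,0],[0,0,0,0,0,0,0]]
  ]
}}

```text
clock: 38.6
ee_pos: [0.5049, 0.1618, 0.1277]
tool_rot: [[0.055, 0.998, 0.0], [0.998, -0.055, 0.0], [0.0, 0.0, -1.0]]
contact_force: [0.1, -0.3, -0.1]
grip_width: 0.001
```

Request:
{"api": "drive_tool", "payload": {
  "targets": [
    [[0,0,0.1,0,0,0,0],[0,0,0.1,0,0,0,0],[0,0,0,0,0,0,0]]
  ]
}}

```text
clock: 38.9
ee_pos: [0.5054, 0.1617, 0.1262]
tool_rot: [[0.055, 0.998, 0.002], [0.998, -0.055, 0.0], [0.0, 0.002, -1.0]]
contact_force: [0.2, -0.4, 4.3]
grip_width: -0.0
```

```bash
python3 sf.py
```

```text
slot-frame mm x 0.5 eta -29.1 z 126.2 [ 0.2 -0.4  4.3] 38.9 -0.00024413789965360697
```

Request:
{"api": "drive_tool", "payload": {
  "targets": [
    [[0,0,0.1,0,0,0,0],[0,0,0.08,0,0,0,0],[0,0,0,0,0,0,0]]
  ]
}}

```text
clock: 39.2
ee_pos: [0.5057, 0.1618, 0.1258]
tool_rot: [[0.055, 0.998, 0.003], [0.998, -0.055, 0.0], [0.001, 0.003, -1.0]]
contact_force: [-3.4, -1.2, 14.4]
grip_width: 0.004
```

Request:
{"api": "drive_tool", "payload": {
  "targets": [
    [[0,0,-1,0,0,0,0],[0,0,-3,0,0,0,0],[0,0,-4,0,0,0,0],[-4,0,-4,0,0,0,0],[-4,0,0,0,0,0,0]]
  ]
}}

```text
clock: 39.7
ee_pos: [0.5043, 0.0871, 0.2445]
tool_rot: [[0.052, 0.999, 0.011], [0.999, -0.052, 0.001], [0.002, 0.011, -1.0]]
contact_force: [1.1, -0.6, 0.7]
grip_width: -0.001
```

Request:
{"api": "drive_tool", "payload": {
  "targets": [
    [[-4,0,0,0,0,0,0],[-4,0,0,0,0,0,0],[-4,0,0,0,0,0,0],[-1,0,0,0,0,0,0],[0,0,0,0,0,0,0]]
  ]
}}

```text
clock: 40.2
ee_pos: [0.4933, -0.0447, 0.2391]
tool_rot: [[0.058, 0.998, -0.0], [0.998, -0.058, 0.0], [0.0, -0.0, -1.0]]
contact_force: [0.2, 0.4, 0.1]
grip_width: -0.003
```

```bash
python3 - <<'E'
from h import *
from bench import manip
import warnings; warnings.simplefilter("ignore")
A={}
for n in("top","scene"):
    Z=[]
    for i in range(8):
        c=manip.capture(n); z=c["z_map"].copy(); z[(z<.5)|(z>2)]=np.nan; Z.append(z)
    cv2.imwrite(f"pics/{n}15.png",c["pixels"]); c["z_map"]=np.nanmedian(Z,0); A[n]=cloud(c)
sl=np.array([.5065,.1908]);ex=np.array([.9985,-.055]);ey=np.array([.055,.9985])
for nm,B in A.items():
  d=B[...,:2]-sl; X=d@ex; Y=d@ey; h=B[...,2]
  for k in(0,1,2):
    r=[]
    for y0,y1 in((-60,-44),(-44,-32),(-32,-20),(-11,11),(20,32),(32,44),(44,60)):
        m=(abs(X-.045*k)<.0045)&(Y*1000>y0)&(Y*1000<y1)&(h>.105)&(h<.18)
        r.append("%.1f(%d)"%(1000*np.percentile(h[m],70),m.sum()))
    print(nm,k,r)
print(manip.get_obs()["clock"],manip.get_obs()["contact_force"])
E
python3 crop.py top15 130 280 130 370 3 t15; python3 crop.py scene15 120 290 180 380 3 s15
```

```text
top 0 ['126.3(15)', '125.7(15)', '129.4(11)', '150.3(24)', '129.0(12)', '126.2(13)', '125.9(21)']
top 1 ['127.1(18)', '127.3(12)', '130.2(12)', '152.0(26)', '130.0(15)', '127.6(12)', '127.3(18)']
top 2 ['127.6(20)', '128.4(19)', '129.5(14)', '151.9(27)', '129.8(16)', '126.7(14)', '127.2(21)']
scene 0 ['125.5(29)', '125.4(21)', '128.5(26)', '145.2(82)', '128.5(26)', '125.6(24)', '125.9(29)']
scene 1 ['127.0(30)', '127.0(23)', '129.8(26)', '147.1(87)', '130.0(24)', '127.3(26)', '126.8(31)']
scene 2 ['127.1(29)', '127.1(21)', '129.7(29)', '148.7(83)', '130.0(23)', '127.6(27)', '127.6(33)']
41.0 [ 0.08101526 -0.73006888 -0.32191216]
```

View pics/t15.png

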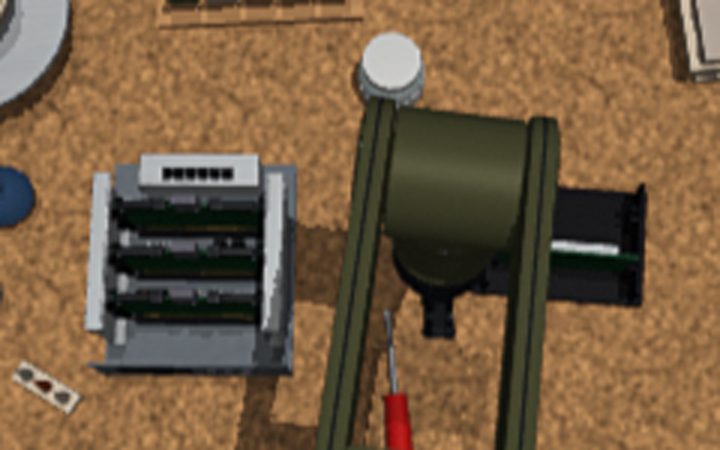

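View pics/s15.png

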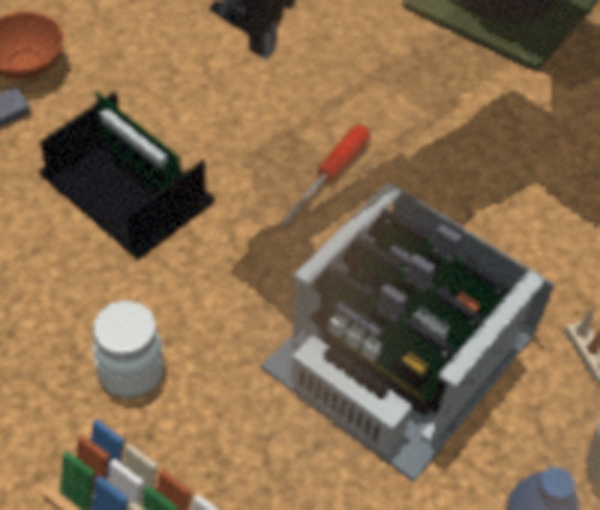

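The board is level and both levers lie flat. Rack, spare board, screwdriver and jar are where they were, and the arm is clear. I'm handing in.

```bash
python3 -c "
from bench import manip
print(manip.job_done())"
```

```text
the job is handed in; nothing more can be done
None
```

The board is fitted in the empty slot nearest the front panel, with both levers fully shut, and the job was handed in at about 41 s of the 70 s allowed.

- **Insertion:** I lifted the board straight out of the rack and slid it down the guides, parts facing the same way as the fitted boards. I stopped when it met the connector, at about 10 N including its weight. The board origin was then about 22 mm above the table. I released it there.
- **Levers:** I swung them shut by turns, drawing the board in at up to about 6 N, and pressed each against its stop at 15 to 18 N. I then pressed both once more at the end.
- **Last checks:** By depth readings both lever handles are at the same height to within 0.5 mm, so the board is level. It and its levers read about 1.4 mm lower than the fitted boards, which I put down to measurement noise or a real slight difference, and not to the board standing proud. The rack, spare board, screwdriver and jar appear unmoved in the last pictures. The other items on the table were never approached.
- **Disagreements:** No check failed. That 1.4 mm height difference is the only mismatch.

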